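# Portion mushrooms on the packing carousel

### The arm

A 6-joint arm with a two-finger parallel gripper is mounted at the origin on the work surface; the furniture and walls round the work are solid. World frame = base frame: x ahead of the robot, y to its left, z up, the work surface at z = 0. Lengths are in m, angles in rad, forces in N, time in s.
With the tool pointing down it reaches from about 0.375 to 0.9 m from the base axis. Payload 3.1 kg.
Tool frame: the origin (TCP) lies between the finger pads; the fingertips stand 17 mm ahead of it and the grasp point (between the pads) lies 2 mm behind it (robot.nose_length is the distance from the TCP to the fingertips, in m); z points along the fingers, y is the line along which they close (so a half turn about z gives the same grasp; the last joint's range is limited). The gripper opens to 87 mm and grips with 3 to 60 N. Pads are 19 mm wide; open, the fingers measure 117 mm over their backs; the gripper's body (75 mm by 190 mm) begins 51 mm behind the grasp point.
Start: joints at [-1.435, 0.527, 1.433, -0, 1.181, -0.178], TCP at [0.194, -0.594, 0.24] pointing down, gripper open.
Joint ranges: [-3.08, 3.08], [-0.75, 2.2], [0.22, 2.44], [-1.43, 4.57], [0, 2.65], [-2.85, 2.85]. Speed limits (rad/s): [2.79, 2.79, 3.14, 3.14, 3.14, 3.14].

### API

Orientations are given as a unit quaternion [x, y, z, w].
In Python, from rig import robot, cams gives the robot as it stands.
- The arm moves only by the shell command python3 -m pendant 'ROWS' [FORCE]. ROWS is JSON, a list of rows, each an object with "jaw": the opening, from 0 (shut) to 1 (fully open); "linear": the shift along the tool's x, y, z in cm, a list of three; "twist": the turn about the tool's z in degrees. A call has 1 to 12 rows; each row shifts and turns the commanded pose from where the row before left it, along the tool's axes as they then stand; what a row does not reach is not made up. A row lasts 1/12 s, in which the tool goes at most 41.7 mm and 7.16 degrees, less where a joint would pass 70% of its speed; a pose out of reach is approached as far as the arm can. A call is refused whole if a number of a shift passes 4.17 or a number of a turn 7.16, either way. A call with a gripper value outside its range is refused whole. The fingers move at their own pace and stop on an object; FORCE is the grip in N (left out, the last holds). Time passes only in rows, so rows that do not move let the fingers close. It gives the time, the measured TCP pose, the force, the opening and the grip force at its end, in the units of the state.
- robot.get_obs(): the state, without advancing time (a new reading comes with each control period).
- cams.camera(name): name is "scene" or "top" or "wrist"; returns a dict with "color" (480x640x3 uint8, blue, green, red), "depth" (480x640 float32, m along the optical axis (not along the pixel's ray), 0 where there is no reading), "fov_y" (degrees; the focal length in pixels is half the picture's height over the tangent of half this angle, whatever the lens; pixels are square), "cx", "cy" (the principal point, pixels), "k1" (the pictures are not rectified: a ray, as slopes to the right and down, at radius r is drawn at 1 + k1 r^2 times it, then the intrinsics apply), "view" (4x4, takes a point from world to camera coordinates). Camera axes: x right, y down, z forward; pixel columns grow to the right and rows downward; lengths in m; the calibration is good to about 2 mm. A picture is of the moment at which its call begins.
- robot.hand_in(): hands the job in; it is judged then, once.
The state is a dict: "time": time; "q": joint angles; "joint_velocities": joint speeds; "joint_torque": joint torques, N m; "position": TCP position; "tool_rot": TCP orientation; "ft_force": force on the tool from outside, world axes, zero at the start; "moment": the same for the moment, N m; "grip_width": finger opening in m; "grip_force": force on a finger pad.
Only numpy, scipy, OpenCV 4.12 (cv2) and the standard library are available. Lean on these libraries where they do the work, as an engineer would, in place of code of your own. Each camera call takes 0.05 s, during which the arm holds its last target. There are 200 camera calls.

### The job

Pack all the loose single mushrooms (not the big clump in front of the robot, which stays) into the three trays of the carousel, always loading the tray that stands at the pointer: put exactly two mushrooms in the first tray, turn the carousel clockwise (seen from above) by one station so that it rests in its detent, put exactly two in the second tray, turn it one station further, and put all the rest (one to three) in the third tray. Leave the carousel resting in that last station with every mushroom lying in its tray, and do not disturb the other things on the table.

Things in the scene. Friction and masses are not known exactly. Their poses are not given: they have to be found in the camera images.
- turntable (a joint): turn of the carousel's round dark steel turntable (radius 185 mm), rad: 0 with tray 1 at the pointer, 2.094 (one station) with tray 2, 4.189 (two stations) with tray 3; grows as it turns clockwise seen from above; end stops 0.12 beyond the first and last stations. A detent draws it to the nearest station; let go within 0.4 rad of one it settles there to within 0.06 in 1 to 2 s
- pivot (a point): centre of the turntable's top face, on its upright pivot, 34 mm above the table; does not move. Its -x axis points from the pivot to the pointer, a small steel diamond on a stalk 199 mm from the pivot, 33 mm high, on the robot's side: the loading place
- tray_1 (a point): white open tray 1, fixed on the turntable, at the pointer at the start; the point is the centre of its inner floor, 37 mm above the table. Outside 95 mm (its x axis, pointing away from the pivot) by 180 mm (its y axis, along the rim), walls 3 mm thick, rim 18 mm above the inner floor (55 mm above the table). The tray's centre is 102 mm from the pivot
- tray_2 (a point): white open tray 2, fixed on the turntable, comes to the pointer after one station clockwise; at the start behind, on the robot's right; the point is the centre of its inner floor, 37 mm above the table. Outside 95 mm (its x axis, pointing away from the pivot) by 180 mm (its y axis, along the rim), walls 3 mm thick, rim 18 mm above the inner floor (55 mm above the table). The tray's centre is 102 mm from the pivot
- tray_3 (a point): white open tray 3, fixed on the turntable, comes to the pointer after two stations clockwise; at the start behind, on the robot's left; the point is the centre of its inner floor, 37 mm above the table. Outside 95 mm (its x axis, pointing away from the pivot) by 180 mm (its y axis, along the rim), walls 3 mm thick, rim 18 mm above the inner floor (55 mm above the table). The tray's centre is 102 mm from the pivot
- post_12 (a point): upright round steel post, 16 mm diameter, on the turntable between trays 1 and 2, 160 mm from the pivot, for turning it by hand (the detent resists with up to 3 N at a post); its top is 114 mm above the table, the point is on its axis 99 mm above the table
- post_31 (a point): upright round steel post, 16 mm diameter, on the turntable between trays 3 and 1, 160 mm from the pivot, for turning it by hand (the detent resists with up to 3 N at a post); its top is 114 mm above the table, the point is on its axis 99 mm above the table
- post_23 (a point): upright round steel post, 16 mm diameter, on the turntable between trays 2 and 3, 160 mm from the pivot, for turning it by hand (the detent resists with up to 3 N at a post); its top is 114 mm above the table, the point is on its axis 99 mm above the table
- cap_1 (a point): a brown shiitake cap with a high dome, loose, lying flat side down, 54 mm along its x axis, 54 mm along its y axis and 38 mm high (z); the point is its centre, half-way up; the sides are widest in the lower half and slope in towards the top. May be absent (None)
- cap_2 (a point): a brown shiitake cap, somewhat high, loose, lying flat side down, 57 mm along its x axis, 51 mm along its y axis and 35 mm high (z); the point is its centre, half-way up; the sides are widest in the lower half and slope in towards the top. May be absent (None)
- cap_3 (a point): a brown shiitake cap, loose, lying flat side down, 57 mm along its x axis, 48 mm along its y axis and 30 mm high (z); the point is its centre, half-way up; the sides are widest in the lower half and slope in towards the top. May be absent (None)
- cap_4 (a point): a brown shiitake cap, loose, lying flat side down, 58 mm along its x axis, 52 mm along its y axis and 31 mm high (z); the point is its centre, half-way up; the sides are widest in the lower half and slope in towards the top. May be absent (None)
- cap_5 (a point): a brown shiitake cap, loose, lying flat side down, 52 mm along its x axis, 55 mm along its y axis and 28 mm high (z); the point is its centre, half-way up; the sides are widest in the lower half and slope in towards the top. May be absent (None)
- cap_6 (a point): a brown shiitake cap, loose, lying flat side down, 47 mm along its x axis, 53 mm along its y axis and 28 mm high (z); the point is its centre, half-way up; the sides are widest in the lower half and slope in towards the top
- cap_7 (a point): a brown shiitake cap, loose, lying flat side down, 55 mm along its x axis, 50 mm along its y axis and 28 mm high (z); the point is its centre, half-way up; the sides are widest in the lower half and slope in towards the top
- spice_jar: small clear jar with a white cap, 44 mm diameter, 109 mm high, standing loose; a bystander to leave alone; the origin is at the centre of its underside
- marker_a: white felt marker with a black cap, lying loose, 19x132x20 mm; a bystander to leave alone; the origin is at the centre of its underside
There are look-alikes about, which are no part of the job. What is shaped like the part that bears cap_1 but blue is not meant.

How it is judged:
On the way, in this order (a step that is already met when the one before it is completed fails the run):
1. two mushrooms lie in tray 1, which is at the pointer (value of joint turntable between -0.14 and 0.14 rad and velocity of joint turntable between -0.05 and 0.05 rad/s and distance between any of cap_2, cap_3, cap_4, cap_5, cap_6, cap_7 and tray_1 below 0.08 m and distance between any of cap_1, cap_3, cap_4, cap_5, cap_6, cap_7 and tray_1 below 0.08 m and distance between any of cap_1, cap_2, cap_4, cap_5, cap_6, cap_7 and tray_1 below 0.08 m and distance between any of cap_1, cap_2, cap_3, cap_5, cap_6, cap_7 and tray_1 below 0.08 m and distance between any of cap_1, cap_2, cap_3, cap_4, cap_6, cap_7 and tray_1 below 0.08 m and distance between any of cap_1, cap_2, cap_3, cap_4, cap_5, cap_7 and tray_1 below 0.08 m and distance between any of cap_1, cap_2, cap_3, cap_4, cap_5, cap_6 and tray_1 below 0.08 m and linear speed of each of shroom_1, shroom_2, shroom_3, shroom_4, shroom_5, shroom_6, shroom_7 below 0.03 m/s and contact force between the fingers and shroom_1 below 0.05 N and contact force between the fingers and shroom_2 below 0.05 N and contact force between the fingers and shroom_3 below 0.05 N and contact force between the fingers and shroom_4 below 0.05 N and contact force between the fingers and shroom_5 below 0.05 N and contact force between the fingers and shroom_6 below 0.05 N and contact force between the fingers and shroom_7 below 0.05 N), for 0.2 s.
2. the turntable rests at the second station (tray 2 at the pointer), trays 2 and 3 still empty (value of joint turntable between 1.9544 and 2.2344 rad and velocity of joint turntable between -0.05 and 0.05 rad/s and distance between each of cap_1, cap_2, cap_3, cap_4, cap_5, cap_6, cap_7 and tray_2 above 0.08 m and distance between each of cap_1, cap_2, cap_3, cap_4, cap_5, cap_6, cap_7 and tray_3 above 0.08 m), for 0.3 s.
3. two mushrooms lie in tray 2, which is at the pointer (value of joint turntable between 1.9544 and 2.2344 rad and velocity of joint turntable between -0.05 and 0.05 rad/s and distance between any of cap_2, cap_3, cap_4, cap_5, cap_6, cap_7 and tray_2 below 0.08 m and distance between any of cap_1, cap_3, cap_4, cap_5, cap_6, cap_7 and tray_2 below 0.08 m and distance between any of cap_1, cap_2, cap_4, cap_5, cap_6, cap_7 and tray_2 below 0.08 m and distance between any of cap_1, cap_2, cap_3, cap_5, cap_6, cap_7 and tray_2 below 0.08 m and distance between any of cap_1, cap_2, cap_3, cap_4, cap_6, cap_7 and tray_2 below 0.08 m and distance between any of cap_1, cap_2, cap_3, cap_4, cap_5, cap_7 and tray_2 below 0.08 m and distance between any of cap_1, cap_2, cap_3, cap_4, cap_5, cap_6 and tray_2 below 0.08 m and linear speed of each of shroom_1, shroom_2, shroom_3, shroom_4, shroom_5, shroom_6, shroom_7 below 0.03 m/s and contact force between the fingers and shroom_1 below 0.05 N and contact force between the fingers and shroom_2 below 0.05 N and contact force between the fingers and shroom_3 below 0.05 N and contact force between the fingers and shroom_4 below 0.05 N and contact force between the fingers and shroom_5 below 0.05 N and contact force between the fingers and shroom_6 below 0.05 N and contact force between the fingers and shroom_7 below 0.05 N), for 0.2 s.
4. the turntable rests at the third station (tray 3 at the pointer), tray 3 still empty (value of joint turntable between 4.04879 and 4.32879 rad and velocity of joint turntable between -0.05 and 0.05 rad/s and distance between each of cap_1, cap_2, cap_3, cap_4, cap_5, cap_6, cap_7 and tray_3 above 0.08 m), for 0.3 s.
At the end, for the whole second after the job is handed in: the turntable rests within 0.14 rad of the third station (tray 3 at the pointer); exactly two mushrooms are in tray 1, exactly two in tray 2 and all others in tray 3 (its centre within 80 mm of the centre of the tray's inner floor), all let go and at rest (value of joint turntable between 4.04879 and 4.32879 rad and velocity of joint turntable between -0.05 and 0.05 rad/s and distance between any of cap_2, cap_3, cap_4, cap_5, cap_6, cap_7 and tray_1 below 0.08 m and distance between any of cap_1, cap_3, cap_4, cap_5, cap_6, cap_7 and tray_1 below 0.08 m and distance between any of cap_1, cap_2, cap_4, cap_5, cap_6, cap_7 and tray_1 below 0.08 m and distance between any of cap_1, cap_2, cap_3, cap_5, cap_6, cap_7 and tray_1 below 0.08 m and distance between any of cap_1, cap_2, cap_3, cap_4, cap_6, cap_7 and tray_1 below 0.08 m and distance between any of cap_1, cap_2, cap_3, cap_4, cap_5, cap_7 and tray_1 below 0.08 m and distance between any of cap_1, cap_2, cap_3, cap_4, cap_5, cap_6 and tray_1 below 0.08 m and (distance between each of cap_1, cap_2, cap_3, cap_4, cap_5 and tray_1 above 0.08 m or ((distance between each of cap_2, cap_3, cap_4, cap_5 and tray_1 above 0.08 m or distance between each of cap_1, cap_3, cap_4, cap_5 and tray_1 above 0.08 m or distance between each of cap_1, cap_2, cap_4, cap_5 and tray_1 above 0.08 m or distance between each of cap_1, cap_2, cap_3, cap_5 and tray_1 above 0.08 m or distance between each of cap_1, cap_2, cap_3, cap_4 and tray_1 above 0.08 m) and distance between any of cap_6, cap_7 and tray_1 above 0.08 m) or ((distance between each of cap_3, cap_4, cap_5 and tray_1 above 0.08 m or distance between each of cap_2, cap_4, cap_5 and tray_1 above 0.08 m or distance between each of cap_2, cap_3, cap_5 and tray_1 above 0.08 m or distance between each of cap_2, cap_3, cap_4 and tray_1 above 0.08 m or distance between each of cap_1, cap_4, cap_5 and tray_1 above 0.08 m or distance between each of cap_1, cap_3, cap_5 and tray_1 above 0.08 m or distance between each of cap_1, cap_3, cap_4 and tray_1 above 0.08 m or distance between each of cap_1, cap_2, cap_5 and tray_1 above 0.08 m or distance between each of cap_1, cap_2, cap_4 and tray_1 above 0.08 m or distance between each of cap_1, cap_2, cap_3 and tray_1 above 0.08 m) and distance between each of cap_6, cap_7 and tray_1 above 0.08 m)) and distance between any of cap_2, cap_3, cap_4, cap_5, cap_6, cap_7 and tray_2 below 0.08 m and distance between any of cap_1, cap_3, cap_4, cap_5, cap_6, cap_7 and tray_2 below 0.08 m and distance between any of cap_1, cap_2, cap_4, cap_5, cap_6, cap_7 and tray_2 below 0.08 m and distance between any of cap_1, cap_2, cap_3, cap_5, cap_6, cap_7 and tray_2 below 0.08 m and distance between any of cap_1, cap_2, cap_3, cap_4, cap_6, cap_7 and tray_2 below 0.08 m and distance between any of cap_1, cap_2, cap_3, cap_4, cap_5, cap_7 and tray_2 below 0.08 m and distance between any of cap_1, cap_2, cap_3, cap_4, cap_5, cap_6 and tray_2 below 0.08 m and (distance between each of cap_1, cap_2, cap_3, cap_4, cap_5 and tray_2 above 0.08 m or ((distance between each of cap_2, cap_3, cap_4, cap_5 and tray_2 above 0.08 m or distance between each of cap_1, cap_3, cap_4, cap_5 and tray_2 above 0.08 m or distance between each of cap_1, cap_2, cap_4, cap_5 and tray_2 above 0.08 m or distance between each of cap_1, cap_2, cap_3, cap_5 and tray_2 above 0.08 m or distance between each of cap_1, cap_2, cap_3, cap_4 and tray_2 above 0.08 m) and distance between any of cap_6, cap_7 and tray_2 above 0.08 m) or ((distance between each of cap_3, cap_4, cap_5 and tray_2 above 0.08 m or distance between each of cap_2, cap_4, cap_5 and tray_2 above 0.08 m or distance between each of cap_2, cap_3, cap_5 and tray_2 above 0.08 m or distance between each of cap_2, cap_3, cap_4 and tray_2 above 0.08 m or distance between each of cap_1, cap_4, cap_5 and tray_2 above 0.08 m or distance between each of cap_1, cap_3, cap_5 and tray_2 above 0.08 m or distance between each of cap_1, cap_3, cap_4 and tray_2 above 0.08 m or distance between each of cap_1, cap_2, cap_5 and tray_2 above 0.08 m or distance between each of cap_1, cap_2, cap_4 and tray_2 above 0.08 m or distance between each of cap_1, cap_2, cap_3 and tray_2 above 0.08 m) and distance between each of cap_6, cap_7 and tray_2 above 0.08 m)) and (distance between cap_1 and tray_1 below 0.08 m or distance between cap_1 and tray_2 below 0.08 m or distance between cap_1 and tray_3 below 0.08 m) and (distance between cap_2 and tray_1 below 0.08 m or distance between cap_2 and tray_2 below 0.08 m or distance between cap_2 and tray_3 below 0.08 m) and (distance between cap_3 and tray_1 below 0.08 m or distance between cap_3 and tray_2 below 0.08 m or distance between cap_3 and tray_3 below 0.08 m) and (distance between cap_4 and tray_1 below 0.08 m or distance between cap_4 and tray_2 below 0.08 m or distance between cap_4 and tray_3 below 0.08 m) and (distance between cap_5 and tray_1 below 0.08 m or distance between cap_5 and tray_2 below 0.08 m or distance between cap_5 and tray_3 below 0.08 m) and (distance between cap_6 and tray_1 below 0.08 m or distance between cap_6 and tray_2 below 0.08 m or distance between cap_6 and tray_3 below 0.08 m) and (distance between cap_7 and tray_1 below 0.08 m or distance between cap_7 and tray_2 below 0.08 m or distance between cap_7 and tray_3 below 0.08 m) and linear speed of each of shroom_1, shroom_2, shroom_3, shroom_4, shroom_5, shroom_6, shroom_7 below 0.03 m/s and contact force between the fingers and shroom_1 below 0.05 N and contact force between the fingers and shroom_2 below 0.05 N and contact force between the fingers and shroom_3 below 0.05 N and contact force between the fingers and shroom_4 below 0.05 N and contact force between the fingers and shroom_5 below 0.05 N and contact force between the fingers and shroom_6 below 0.05 N and contact force between the fingers and shroom_7 below 0.05 N); the robot touches nothing.
It fails at once if the spice jar is moved by more than 30 mm (distance of spice_jar from where it was at the start of the episode above 0.03 m).
It fails at once if the marker is moved by more than 30 mm (distance of marker_a from where it was at the start of the episode above 0.03 m).
Of shroom_1, shroom_2, shroom_3, shroom_4, shroom_5 only 3 to 5 are there at a start; the rules pass over those that are not, and their reading is None.
At some moment in a run one of shroom_1, shroom_2, shroom_3, shroom_4, shroom_5, shroom_6, shroom_7 may be knocked a few centimetres aside while the robot is not near it.
Once in a run the grip may slacken for a moment while it holds something.
It also fails if it takes over 200 s, if anything falls off the work surface, if the arm or the gripper's body presses on something with over 40 N, if the wrist force passes 120 N, or if a joint passes its speed limit or range.

## Working session

There is one attempt and no reset: what is moved stays moved. The work goes in short steps, Python scripts to look and compute and a shell command to move; the robot and the scene stay as the last step left them, time stands still between calls to the robot, and variables do not carry over. Pictures are saved under pics/ and viewed, at most 14 in all, crops included, and the job is handed in when it is done.

```bash
ls; mkdir -p pics; cat > h.py <<'E'
import numpy as np, cv2
from rig import robot, cams
def cam(n):
    c=cams.camera(n); f=240/np.tan(np.radians(c['fov_y'])/2)
    c['K']=np.array([[f,0,c['cx']],[0,f,c['cy']],[0,0,1]]); c['D']=np.array([c['k1'],0,0,0.]); c['V']=np.array(c['view']); return c
def plane(c,uv,z):
    "pixels -> world points on height z"
    n=cv2.undistortPoints(np.array(uv,float).reshape(-1,1,2),c['K'],c['D']).reshape(-1,2)
    R,t=c['V'][:3,:3],c['V'][:3,3]; o=-R.T@t
    d=np.c_[n,np.ones(len(n))]@R; return o+d*((z-o[2])/d[:,2])[:,None]
def proj(c,P):
    P=np.array(P,float).reshape(-1,3); R,t=c['V'][:3,:3],c['V'][:3,3]
    return cv2.projectPoints(P,cv2.Rodrigues(R)[0],t,c['K'],c['D'])[0].reshape(-1,2)
def cloud(c):
    "world xyz per pixel from depth"
    h,w=c['depth'].shape; g=np.stack(np.meshgrid(np.arange(w),np.arange(h)),-1).reshape(-1,1,2).astype(float)
    n=cv2.undistortPoints(g,c['K'],c['D']).reshape(-1,2); z=c['depth'].reshape(-1,1)
    X=np.c_[n*z,z]; return ((X-c['V'][:3,3])@c['V'][:3,:3]).reshape(h,w,3)
E
python3 - <<'E'
from h import *
for n in ("top","scene"):
    c=cam(n); cv2.imwrite(f"pics/{n}0.png",c['color']); V=c['V']; print(n,-V[:3,:3].T@V[:3,3],c['fov_y'],c['k1'],V[:3,:3].round(2).tolist())
o=robot.get_obs(); print(o)
E
```

```text
pics
top [0.33946764 0.04261322 1.64572305] 46.34811536022106 -0.07806943032772046 [[0.02, -1.0, -0.0], [-1.0, -0.02, -0.09], [0.09, 0.0, -1.0]]
scene [-0.12493841  0.75947939  0.7532427 ] 55.40087364720871 -0.03708853353960416 [[-0.73, -0.68, 0.02], [-0.41, 0.42, -0.81], [0.54, -0.6, -0.59]]
{'time': 0.1, 'q': array([-1.43449092e+00,  5.28351028e-01,  1.43372993e+00, -5.26764545e-05,
        1.18141099e+00, -1.78514829e-01]), 'joint_velocities': array([ 0.00044306, -0.00071959, -0.00193413,  0.00139722, -0.00135839,
       -0.00038353]), 'joint_torque': array([ 2.05399165e-04, -4.40984774e+01, -1.77151698e+01,  6.34193374e-02,
        5.33858815e-02, -4.93535845e-05]), 'position': array([ 0.19345014, -0.59366867,  0.23869716]), 'tool_rot': array([ 9.87634571e-01,  1.56770700e-01, -4.31114004e-06, -9.49949892e-04]), 'ft_force': array([ 0.07436141, -0.47188039, -0.52783498]), 'moment': array([-0.02692074,  0.02758232, -0.07828902]), 'grip_force': 0.0, 'grip_width': 0.08695302466842217}
```

View pics/top0.png

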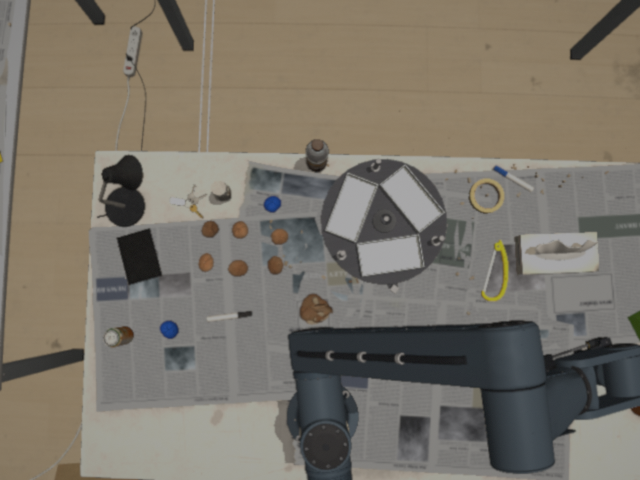

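View pics/scene0.png

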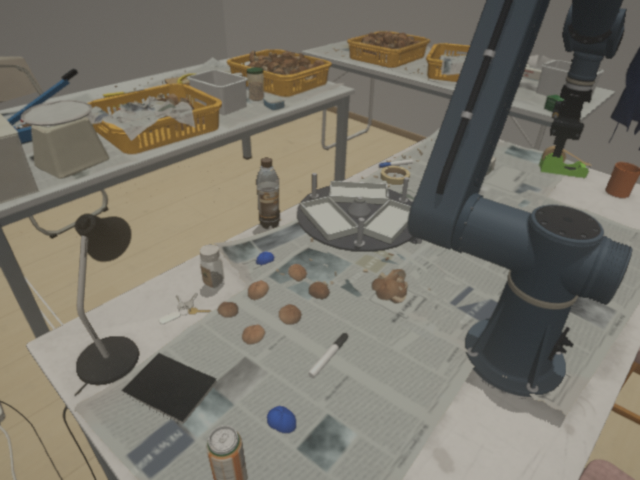

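The top view shows six loose brown caps at about (210,229), (240,229), (279,237), (206,262), (237,268) and (276,265). The clump is at (316,308), the blue decoys at (272,204) and (169,329), the carousel hub at (386,219), the jar at (220,190) and the marker at (228,316). The scene view shows the same six caps.

```bash
cat >> h.py <<'E'
def mask(c):
    h=cv2.cvtColor(c['color'],cv2.COLOR_BGR2HSV); m=cv2.inRange(h,(2,70,40),(18,255,200))
    return cv2.morphologyEx(m,cv2.MORPH_OPEN,np.ones((3,3)))
def blobs(c,lo=60,hi=1e9):
    cs,_=cv2.findContours(mask(c),cv2.RETR_EXTERNAL,cv2.CHAIN_APPROX_NONE)
    out=[]
    for k in cs:
        if lo<cv2.contourArea(k)<hi:
            M=cv2.moments(k); out.append(((M['m10']/M['m00'],M['m01']/M['m00']),k))
    return out
def ray(c,uv):
    n=cv2.undistortPoints(np.array(uv,float).reshape(1,1,2),c['K'],c['D']).reshape(2)
    R,t=c['V'][:3,:3],c['V'][:3,3]; d=np.r_[n,1]@R; return -R.T@t,d/np.linalg.norm(d)
def tri(c1,u1,c2,u2):
    a,d=ray(c1,u1);b,e=ray(c2,u2); s=np.linalg.lstsq(np.c_[d,-e],b-a,rcond=None)[0]
    p,q=a+d*s[0],b+e*s[1]; return (p+q)/2,np.linalg.norm(p-q)
E
python3 - <<'E'
from h import *
T=cam("top");S=cam("scene")
bt=blobs(T);bs=blobs(S)
P=cloud(T)
for u,k in bt:
    w=plane(T,[u],.013)[0]
    if not(.2<w[0]<.9 and -.3<w[1]<.7): continue
    q=plane(T,k.reshape(-1,2),.013)[:,:2]
    r=cv2.fitEllipse((q*1000).astype(np.float32))
    best=min((tri(T,u,S,v) for v,_ in bs),key=lambda r:r[1]+abs(r[0][2]-.015))
    m=np.zeros(T['depth'].shape,np.uint8);cv2.drawContours(m,[k],-1,1,-1)
    print(np.round(u),w.round(3),np.round(r[1]),round(r[2]),'tri',best[0].round(3),best[1].round(3),'dtop',np.percentile(P[m>0][:,2],95).round(3))
for n,uv in dict(hub=(386,219),p31=(341,255),p12=(437,241),p23=(376,166),diamond=(393,286)).items():
    print(n,plane(T,[uv],dict(hub=.045,diamond=.033).get(n,.114))[0].round(3), P[uv[1],uv[0]].round(3))
for n,uv in dict(jar=(220,188),tray1=(390,256),tray2=(415,197),tray3=(351,209),bottle=(317,148),blue=(272,204),marker=(228,316),clump=(316,308)).items(): print(n,P[uv[1],uv[0]].round(3))
E
```

```text
[126. 333.] [0.228 0.574 0.013] [36. 39.] 114 tri [0.226 0.565 0.03 ] 0.009 dtop 0.105
[314. 309.] [0.31  0.028 0.013] [78. 86.] 179 tri [0.309 0.027 0.023] 0.003 dtop 0.062
[238. 268.] [0.425 0.253 0.013] [44. 53.] 6 tri [0.424 0.252 0.01 ] 0.004 dtop 0.033
[275. 265.] [0.436 0.145 0.013] [41. 48.] 93 tri [0.434 0.144 0.008] 0.004 dtop 0.032
[206. 262.] [0.44  0.348 0.013] [40. 49.] 85 tri [0.439 0.348 0.008] 0.003 dtop 0.03
[279. 236.] [0.52  0.134 0.013] [42. 46.] 21 tri [0.519 0.133 0.009] 0.003 dtop 0.03
[240. 229.] [0.538 0.251 0.013] [44. 48.] 92 tri [0.537 0.25  0.013] 0.004 dtop 0.039
[210. 229.] [0.538 0.34  0.013] [43. 47.] 51 tri [0.538 0.339 0.009] 0.003 dtop 0.03
[253. 137.] [0.817 0.221 0.013] [ 94. 284.] 179 tri [0.706 0.153 0.168] 0.16 dtop -0.692
[170. 133.] [0.826 0.471 0.013] [109. 182.] 177 tri [ 0.703  0.381 -0.001] 0.292 dtop -0.693
[133. 126.] [0.846 0.585 0.013] [ 61. 174.] 86 tri [0.71  0.434 0.397] 0.054 dtop -0.692
hub [ 0.572 -0.174  0.045] [ 0.566 -0.168  0.088]
p31 [ 0.46  -0.042  0.114] [ 0.46  -0.042  0.112]
p12 [ 0.504 -0.306  0.114] [ 0.507 -0.314  0.079]
p23 [ 0.711 -0.136  0.114] [ 0.719 -0.141  0.078]
diamond [ 0.38  -0.197  0.033] [ 0.38  -0.198  0.032]
jar [0.643 0.298 0.102]
tray1 [ 0.465 -0.187  0.042]
tray2 [ 0.64  -0.26   0.037]
tray3 [ 0.6   -0.073  0.04 ]
bottle [0.731 0.03  0.216]
blue [0.611 0.156 0.036]
marker [0.285 0.277 0.017]
clump [0.313 0.023 0.062]
```

```bash
cat >> h.py <<'E'
def go(x,y,z,phi,o=None):
    "print shift in tool cm and twist deg needed from the measured pose (tool pointing down, tool x heading phi deg)"
    from scipy.spatial.transform import Rotation as Ro
    o=o or robot.get_obs(); R=Ro.from_quat(o['tool_rot']).as_matrix(); h=np.degrees(np.arctan2(R[1,0],R[0,0]))
    print('t%.1f'%o['time'],'pos',o['position'].round(4),'phi %.1f'%h,'w %.4f gf %.1f'%(o['grip_width'],o['grip_force']),'f',o['ft_force'].round(1),'q1 %.2f q6 %.2f'%(o['q'][0],o['q'][5]),
      'SHIFT',(R.T@(np.array([x,y,z])-o['position'])*100).round(2),'TWIST %.1f'%((h-phi+180)%360-180))
def trays(c):
    h=cv2.cvtColor(c['color'],cv2.COLOR_BGR2HSV); m=cv2.inRange(h,(0,0,150),(180,60,255))
    for k in cv2.findContours(m,cv2.RETR_EXTERNAL,cv2.CHAIN_APPROX_NONE)[0]:
        q=plane(c,k.reshape(-1,2),.055)[:,:2]; r=cv2.minAreaRect((q*1000).astype(np.float32))
        if 60<min(r[1])<120 and 140<max(r[1])<210: print('tray',np.round(r[0]),np.round(r[1]),round(r[2],1))
E
python3 - <<'E'
from h import *
T=cam("top");trays(T)
P=cloud(T)
# posts / hub: high points
for n,lo,hi in (('post',.1,.125),('hub',.07,.1)):
    m=((P[...,2]>lo)&(P[...,2]<hi)&(abs(P[...,0]-.565)<.22)&(abs(P[...,1]+.17)<.22)).astype(np.uint8)
    N,L,st,ct=cv2.connectedComponentsWithStats(m)
    for i in range(1,N):
        if st[i,4]>5: print(n,st[i,4],ct[i].round(),P[L==i].mean(0).round(4))
E
python3 -m pendant '[{"jaw":1,"linear":[0,0,-3],"twist":4},{"jaw":1,"linear":[0,0,-3],"twist":4}]' 12
```

```text
tray [ 466. -182.] [ 86. 166.] 9.7
tray [601. -71.] [ 84. 168.] 69.7
tray [ 630. -244.] [170.  80.] 39.6
post 30 [317. 163.] [0.7149 0.0271 0.1123]
post 32 [378. 161.] [ 0.7255 -0.141   0.1125]
post 31 [441. 238.] [ 0.5118 -0.3182  0.1122]
post 26 [342. 253.] [ 0.4652 -0.0444  0.1138]
hub 42 [317. 166.] [0.7152 0.0265 0.086 ]
hub 14 [376. 165.] [ 0.7209 -0.1397  0.085 ]
hub 24 [382. 221.] [ 0.5628 -0.1589  0.0751]
hub 19 [386. 218.] [ 0.5681 -0.1684  0.0843]
hub 15 [437. 240.] [ 0.5101 -0.3139  0.0843]
time: 0.42
position: [0.1933, -0.5926, 0.2977]
tool_rot: [0.996, 0.086, -0.0, -0.003]
ft_force: [0.0, -0.4, 0.3]
grip_width: 0.0871
grip_force: 0.0
```

Carousel pivot is about (0.567, -0.167) and the pointer axis is at about 10°. Now I'll move over the first cap.

```bash
python3 -m pendant '[{"jaw":1,"linear":[2.4,-2.5,0.3],"twist":0},{"jaw":1,"linear":[2.4,-2.5,0.3],"twist":0},{"jaw":1,"linear":[2.4,-2.5,0.3],"twist":0},{"jaw":1,"linear":[2.4,-2.5,0.3],"twist":0},{"jaw":1,"linear":[2.4,-2.5,0.3],"twist":0},{"jaw":1,"linear":[2.4,-2.5,0.3],"twist":0},{"jaw":1,"linear":[2.4,-2.5,0.3],"twist":0},{"jaw":1,"linear":[2.4,-2.5,0.3],"twist":0},{"jaw":1,"linear":[2.4,-2.5,0.3],"twist":0},{"jaw":1,"linear":[2.4,-2.5,0.3],"twist":0},{"jaw":1,"linear":[2.4,-2.5,0.3],"twist":0},{"jaw":1,"linear":[2.4,-2.5,0.3],"twist":0}]' >/dev/null
python3 -m pendant '[{"jaw":1,"linear":[1.3,-1.4,0.3],"twist":0},{"jaw":1,"linear":[1.3,-1.4,0.3],"twist":0},{"jaw":1,"linear":[1.3,-1.4,0.3],"twist":0},{"jaw":1,"linear":[0,-3.3,0],"twist":0},{"jaw":1,"linear":[0.3,-3.3,0],"twist":0},{"jaw":1,"linear":[0.3,-3.3,0],"twist":0},{"jaw":1,"linear":[0.3,-3.3,0],"twist":0},{"jaw":1,"linear":[0.3,-3.3,0],"twist":0},{"jaw":1,"linear":[0.3,-3.3,0],"twist":0},{"jaw":1,"linear":[0,-3.3,0],"twist":0},{"jaw":1,"linear":[0,0,0],"twist":0},{"jaw":1,"linear":[0,0,0],"twist":0}]'
python3 - <<'E'
from h import *
go(.434,.144,.2,9.7)
c=cam("wrist"); cv2.imwrite("pics/w1.png",c['color']); print(-c['V'][:3,:3].T@c['V'][:3,3])
E
```

```text
time: 2.42
position: [0.4299, 0.031, 0.2547]
tool_rot: [0.996, 0.089, -0.0, 0.0]
ft_force: [0.1, -0.5, -0.5]
grip_width: 0.0869
grip_force: 0.0
t2.4 pos [0.4299 0.031  0.2547] phi 10.3 w 0.0869 gf 0.0 f [ 0.1 -0.5 -0.5] q1 -0.19 q6 1.20 SHIFT [  2.42 -11.05   5.46] TWIST 0.6
[0.49964027 0.04365642 0.39979336]
```

View pics/w1.png

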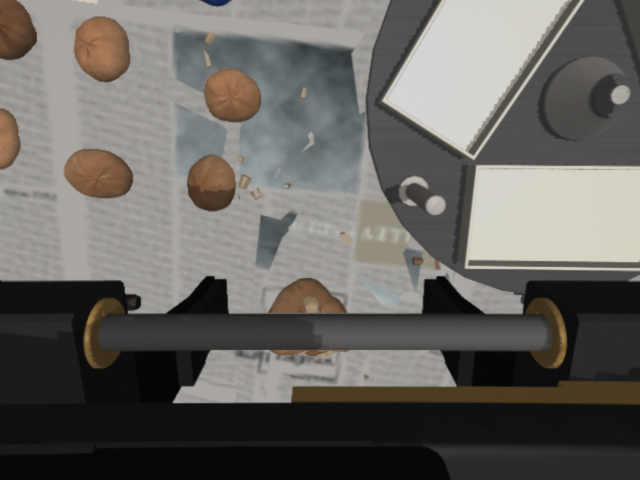

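The wrist view shows the six caps: (232,95), (211,183), (102,48), (98,173) and two at the left edge. The carousel is on the right and the clump sits under the gripper. I'll triangulate these against the top view.

```bash
cat >> h.py <<'E'
def caps():
    "cap positions: wrist blobs matched with top blobs"
    W=cam("wrist");T=cam("top"); bt=blobs(T)
    for u,k in blobs(W,300):
        x,y,w,h=cv2.boundingRect(k)
        cut=' CUT' if x<2 or y<2 or x+w>637 else ''
        if not bt: continue
        best=min((tri(W,u,T,v) for v,_ in bt),key=lambda r:r[1]+abs(r[0][2]-.015)*.3)
        p=plane(W,[u],.013)[0]
        q=plane(W,k.reshape(-1,2),.011)[:,:2]; r=cv2.fitEllipse((q*1000).astype(np.float32))
        ext=np.ptp(q@np.array([-.17,.985]))*1000
        print(np.round(u),'w@.013',p.round(3)[:2],'tri',best[0].round(3),best[1].round(3),'axes',np.round(r[1]),'y-ext %.0f'%ext,cut)
E
python3 - <<'E'
from h import *
caps(); go(.434,.144,.2,9.7)
E
```

```text
[305. 299.] w@.013 [0.328 0.033] tri [0.429 0.087 0.262] 0.098 axes [40. 81.] y-ext 80 
[210. 184.] w@.013 [0.433 0.145] tri [0.433 0.15  0.004] 0.006 axes [46. 54.] y-ext 47 
[ 97. 174.] w@.013 [0.423 0.254] tri [0.424 0.252 0.017] 0.002 axes [47. 64.] y-ext 65 
[  7. 140.] w@.013 [0.44  0.336] tri [ 0.439  0.351 -0.006] 0.004 axes [16. 60.] y-ext 23  CUT
[230.  96.] w@.013 [0.517 0.135] tri [0.518 0.133 0.022] 0.003 axes [46. 52.] y-ext 52 
[100.  50.] w@.013 [0.535 0.253] tri [0.536 0.251 0.017] 0.003 axes [48. 53.] y-ext 49 
[14. 31.] w@.013 [0.536 0.326] tri [ 0.54   0.344 -0.012] 0.003 axes [29. 52.] y-ext 33  CUT
t2.6 pos [0.431  0.0287 0.2547] phi 10.0 w 0.0872 gf 0.0 f [ 0.5 -0.2 -0.9] q1 -0.19 q6 1.20 SHIFT [  2.29 -11.31   5.46] TWIST 0.3
```

```bash
python3 -m pendant '[{"jaw":1,"linear":[0.6,-2.9,0],"twist":0},{"jaw":1,"linear":[0.6,-2.9,0],"twist":0},{"jaw":1,"linear":[0.6,-2.9,0],"twist":0},{"jaw":1,"linear":[0.5,-2.8,0],"twist":0},{"jaw":1,"linear":[0,0,2.8],"twist":0},{"jaw":1,"linear":[0,0,2.8],"twist":0},{"jaw":1,"linear":[0,0,2.8],"twist":0},{"jaw":1,"linear":[0,0,2.8],"twist":0},{"jaw":1,"linear":[0,0,2.8],"twist":0},{"jaw":1,"linear":[0,0,2.5],"twist":0},{"jaw":1,"linear":[0,0,0],"twist":0},{"jaw":1,"linear":[0,0,0],"twist":0}]'
python3 - <<'E'
from h import *
go(.433,.146,.023,9.7)
c=cam("wrist"); cv2.imwrite("pics/w2.png",c['color']);caps()
E
```

```text
time: 3.57
position: [0.433, 0.1457, 0.0886]
tool_rot: [0.996, 0.086, -0.002, 0.0]
ft_force: [-0.9, -0.6, 0.4]
grip_width: 0.0872
grip_force: 0.0
t3.6 pos [0.433  0.1457 0.0886] phi 9.9 w 0.0872 gf 0.0 f [-0.9 -0.6  0.4] q1 0.08 q6 1.48 SHIFT [ 0.02 -0.03  6.56] TWIST 0.2
[325. 257.] w@.013 [0.434 0.146] tri [0.501 0.141 0.213] 0.033 axes [46. 57.] y-ext 46 
[140. 245.] w@.013 [0.423 0.254] tri [0.508 0.133 0.267] 0.028 axes [47. 64.] y-ext 64 
[  4. 192.] w@.013 [0.441 0.33 ] tri [ 0.437  0.35  -0.01 ] 0.008 axes [ 6. 44.] y-ext 11  CUT
[370. 114.] w@.013 [0.518 0.136] tri [0.521 0.137 0.037] 0.01 axes [46. 52.] y-ext 50 
[154.  43.] w@.013 [0.532 0.252] tri [0.535 0.251 0.016] 0.006 axes [46. 52.] y-ext 50  CUT
[16. 23.] w@.013 [0.528 0.32 ] tri [ 0.537  0.346 -0.023] 0.01 axes [17. 30.] y-ext 23  CUT
```

View pics/w2.png

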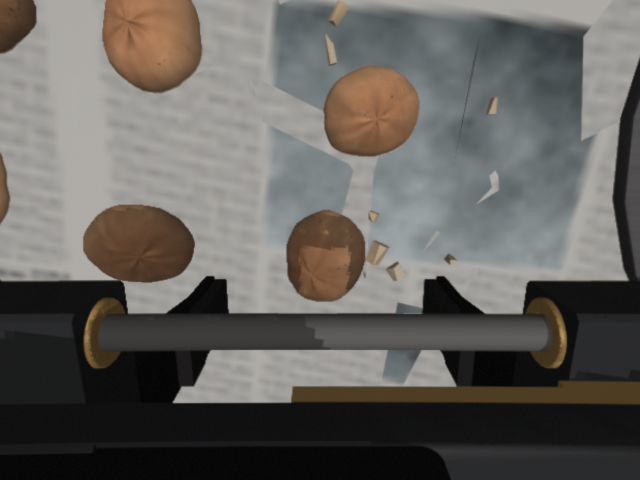

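The cap at (325,257) is centred between the open fingers, with neighbours clear. Descend, grip and lift.

```bash
python3 -m pendant '[{"jaw":1,"linear":[0,0,2.5],"twist":0},{"jaw":1,"linear":[0,0,2.5],"twist":0},{"jaw":1,"linear":[0,0,1.6],"twist":0},{"jaw":1,"linear":[0,0,0],"twist":0},{"jaw":0.3,"linear":[0,0,0],"twist":0},{"jaw":0.3,"linear":[0,0,0],"twist":0},{"jaw":0.3,"linear":[0,0,0],"twist":0},{"jaw":0.3,"linear":[0,0,0],"twist":0},{"jaw":0.3,"linear":[0,0,0],"twist":0},{"jaw":0.3,"linear":[0,0,0],"twist":0},{"jaw":0.3,"linear":[0,0,0],"twist":0},{"jaw":0.3,"linear":[0,0,0],"twist":0}]' 15
python3 -m pendant '[{"jaw":0.3,"linear":[0,0,-1.5],"twist":0},{"jaw":0.3,"linear":[0,0,-3],"twist":0},{"jaw":0.3,"linear":[0,0,-3],"twist":0},{"jaw":0.3,"linear":[0,0,-3],"twist":0},{"jaw":0.3,"linear":[0,0,-3],"twist":0},{"jaw":0.3,"linear":[0,0,0],"twist":0},{"jaw":0.3,"linear":[0,0,0],"twist":0}]'
python3 - <<'E'
from h import *
go(.4597,-.1446,.16,9.7)
E
```

```text
time: 4.72
position: [0.4332, 0.1469, 0.0238]
tool_rot: [0.996, 0.087, 0.0, -0.0]
ft_force: [0.3, 0.8, 3.1]
grip_width: 0.0446
grip_force: 15.0
time: 5.3
position: [0.434, 0.147, 0.1601]
tool_rot: [0.996, 0.088, 0.002, 0.0]
ft_force: [0.1, 0.2, -0.5]
grip_width: 0.0445
grip_force: 15.0
t5.3 pos [0.434  0.147  0.1601] phi 10.0 w 0.0445 gf 15.0 f [ 0.1  0.2 -0.5] q1 0.08 q6 1.48 SHIFT [-2.560e+00  2.916e+01  1.000e-02] TWIST 0.3
```

```bash
python3 -m pendant '[{"jaw":0.3,"linear":[-0.2,2.6,0],"twist":0},{"jaw":0.3,"linear":[-0.2,2.6,0],"twist":0},{"jaw":0.3,"linear":[-0.2,2.6,0],"twist":0},{"jaw":0.3,"linear":[-0.2,2.6,0],"twist":0},{"jaw":0.3,"linear":[-0.2,2.6,0],"twist":0},{"jaw":0.3,"linear":[-0.3,2.7,0],"twist":0},{"jaw":0.3,"linear":[-0.3,2.7,0],"twist":0},{"jaw":0.3,"linear":[-0.2,2.7,0],"twist":0},{"jaw":0.3,"linear":[-0.2,2.7,0],"twist":0},{"jaw":0.3,"linear":[-0.3,2.7,0],"twist":0},{"jaw":0.3,"linear":[-0.3,2.7,0],"twist":0},{"jaw":0.3,"linear":[0,0,0],"twist":0}]'
python3 -m pendant '[{"jaw":0.3,"linear":[0,0,0],"twist":0},{"jaw":0.3,"linear":[0,0,2],"twist":0},{"jaw":0.3,"linear":[0,0,2],"twist":0},{"jaw":0.3,"linear":[0,0,2],"twist":0},{"jaw":0.3,"linear":[0,0,1.5],"twist":0},{"jaw":0.3,"linear":[0,0,1.3],"twist":0},{"jaw":0.3,"linear":[0,0,0],"twist":0},{"jaw":0.3,"linear":[0,0,0],"twist":0}]'
python3 - <<'E'
from h import *
go(.4597,-.1446,.07,9.7)
c=cam("wrist"); cv2.imwrite("pics/w3.png",c['color'])
E
```

```text
time: 6.3
position: [0.4594, -0.1499, 0.1572]
tool_rot: [0.996, 0.085, 0.0, 0.001]
ft_force: [0.5, 0.0, 0.0]
grip_width: 0.0445
grip_force: 15.0
time: 6.97
position: [0.457, -0.1436, 0.0695]
tool_rot: [0.996, 0.088, -0.002, -0.001]
ft_force: [-0.3, 1.0, 0.3]
grip_width: 0.0457
grip_force: 1.5
t7.0 pos [ 0.457  -0.1436  0.0695] phi 10.1 w 0.0457 gf 1.5 f [-0.3  1.   0.3] q1 -0.54 q6 0.86 SHIFT [ 0.24  0.15 -0.05] TWIST 0.4
```

View pics/w3.png

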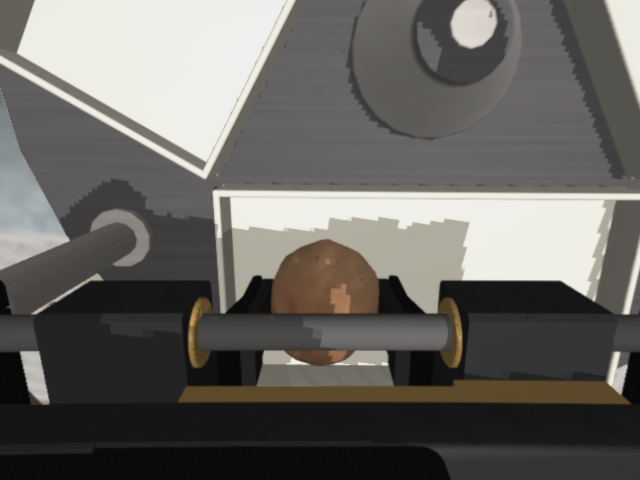

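The cap hangs inside tray 1 at its left half (325,300), but the grip reads only 1.5 N, so this is the slackening. Release now and go to the next cap.

```bash
python3 -m pendant '[{"jaw":0.7,"linear":[0,0,0],"twist":0},{"jaw":0.7,"linear":[0,0,0],"twist":0},{"jaw":0.7,"linear":[0,0,0],"twist":0},{"jaw":0.7,"linear":[0,0,0],"twist":0},{"jaw":0.7,"linear":[0,0,-1.5],"twist":0},{"jaw":0.7,"linear":[0,0,-2.5],"twist":0},{"jaw":0.7,"linear":[0,0,-2.5],"twist":0},{"jaw":1,"linear":[0,0,-2.5],"twist":0}]' >/dev/null
python3 -m pendant '[{"jaw":1,"linear":[0.9,-2.2,0],"twist":0},{"jaw":1,"linear":[0.9,-2.2,0],"twist":0},{"jaw":1,"linear":[0.9,-2.2,0],"twist":0},{"jaw":1,"linear":[0.9,-2.2,0],"twist":0},{"jaw":1,"linear":[0.9,-2.2,0],"twist":0},{"jaw":1,"linear":[0.9,-2.2,0],"twist":0},{"jaw":1,"linear":[0.9,-2.2,0],"twist":0},{"jaw":1,"linear":[0.9,-2.2,0],"twist":0},{"jaw":1,"linear":[0.9,-2.2,0],"twist":0},{"jaw":1,"linear":[0.9,-2.2,0],"twist":0},{"jaw":1,"linear":[0.9,-2.2,0],"twist":0},{"jaw":1,"linear":[0.9,-2.1,0],"twist":0}]'
python3 - <<'E'
from h import *
T=cam("top"); cv2.imwrite("pics/t1.png",cv2.resize(T['color'][140:330,180:460],None,fx=2,fy=2)); caps(); go(.518,.134,.088,9.7)
E
```

```text
time: 8.68
position: [0.5188, 0.1338, 0.1609]
tool_rot: [0.996, 0.087, 0.0, -0.0]
ft_force: [-0.4, -0.1, 0.7]
grip_width: 0.0872
grip_force: 0.0
[155. 304.] w@.013 [0.434 0.262] tri [ 0.425  0.268 -0.004] 0.0 axes [17. 43.] y-ext 46 
[ 46. 266.] w@.013 [0.452 0.347] tri [ 0.443  0.354 -0.001] 0.008 axes [29. 46.] y-ext 44 
[327. 232.] w@.013 [0.518 0.135] tri [ 0.467  0.201 -0.014] 0.16 axes [42. 51.] y-ext 51 
[178. 185.] w@.013 [0.534 0.252] tri [ 0.531  0.323 -0.087] 0.078 axes [48. 56.] y-ext 49 
[ 56. 160.] w@.013 [0.536 0.339] tri [0.537 0.339 0.014] 0.002 axes [49. 59.] y-ext 59 
[124.  24.] w@.013 [0.635 0.295] tri [ 0.603  0.357 -0.106] 0.101 axes [15. 34.] y-ext 30  CUT
t8.8 pos [0.5189 0.1337 0.1608] phi 10.2 w 0.0871 gf 0.0 f [-0.3 -0.3  0.7] q1 0.04 q6 1.44 SHIFT [-0.09 -0.04  7.28] TWIST 0.5
```

View pics/t1.png

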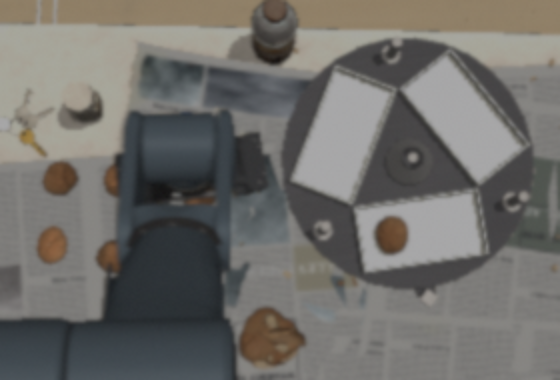

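Cap 1 lies in the left half of tray 1 (crop 392,235). The tool is centred over the next cap, so grasp it and carry it to the right half.

```bash
python3 -m pendant '[{"jaw":1,"linear":[-0.1,0,3],"twist":0},{"jaw":1,"linear":[0,0,3],"twist":0},{"jaw":1,"linear":[0,0,3],"twist":0},{"jaw":1,"linear":[0,0,3],"twist":0},{"jaw":1,"linear":[0,0,1.7],"twist":0},{"jaw":1,"linear":[0,0,0],"twist":0},{"jaw":0.3,"linear":[0,0,0],"twist":0},{"jaw":0.3,"linear":[0,0,0],"twist":0},{"jaw":0.3,"linear":[0,0,0],"twist":0},{"jaw":0.3,"linear":[0,0,0],"twist":0},{"jaw":0.3,"linear":[0,0,0],"twist":0},{"jaw":0.3,"linear":[0,0,0],"twist":0}]' 15
python3 -m pendant '[{"jaw":0.3,"linear":[0,0,0],"twist":0},{"jaw":0.3,"linear":[0,0,-1.5],"twist":0},{"jaw":0.3,"linear":[0,0,-3],"twist":0},{"jaw":0.3,"linear":[0,0,-3],"twist":0},{"jaw":0.3,"linear":[0,0,-3],"twist":0},{"jaw":0.3,"linear":[0,0,-3.3],"twist":0},{"jaw":0.3,"linear":[0,0,0],"twist":0}]'
python3 -m pendant '[{"jaw":0.3,"linear":[-0.9,2.8,0],"twist":0},{"jaw":0.3,"linear":[-0.9,2.8,0],"twist":0},{"jaw":0.3,"linear":[-0.9,2.8,0],"twist":0},{"jaw":0.3,"linear":[-0.9,2.8,0],"twist":0},{"jaw":0.3,"linear":[-0.9,2.8,0],"twist":0},{"jaw":0.3,"linear":[-0.9,2.9,0],"twist":0},{"jaw":0.3,"linear":[-0.9,2.9,0],"twist":0},{"jaw":0.3,"linear":[-0.9,2.9,0],"twist":0},{"jaw":0.3,"linear":[-0.9,2.9,0],"twist":0},{"jaw":0.3,"linear":[-0.9,2.9,0],"twist":0},{"jaw":0.3,"linear":[-0.8,2.9,0],"twist":0},{"jaw":0.3,"linear":[-0.8,3,0],"twist":0}]' >/dev/null
python3 -m pendant '[{"jaw":0.3,"linear":[0,0,0],"twist":0},{"jaw":0.3,"linear":[0,0,0],"twist":0}]'
python3 - <<'E'
from h import *
go(.4733,-.2234,.07,9.7)
E
```

```text
time: 9.83
position: [0.5184, 0.1325, 0.0245]
tool_rot: [0.996, 0.088, 0.001, 0.0]
ft_force: [-0.4, -0.9, 0.1]
grip_width: 0.0551
grip_force: 0.0
time: 10.42
position: [0.5217, 0.1328, 0.1674]
tool_rot: [0.996, 0.088, 0.006, 0.0]
ft_force: [1.1, -0.6, -0.0]
grip_width: 0.05
grip_force: 15.0
time: 11.58
position: [0.4731, -0.2262, 0.1611]
tool_rot: [0.996, 0.086, -0.0, -0.0]
ft_force: [0.1, 0.7, 0.2]
grip_width: 0.05
grip_force: 15.0
t11.6 pos [ 0.4731 -0.2262  0.1611] phi 9.9 w 0.0500 gf 15.0 f [0.1 0.7 0.2] q1 -0.66 q6 0.74 SHIFT [ 0.07 -0.27  9.11] TWIST 0.2
```

```bash
python3 -m pendant '[{"jaw":0.3,"linear":[0,-0.2,2],"twist":0},{"jaw":0.3,"linear":[0,0,2],"twist":0},{"jaw":0.3,"linear":[0,0,2],"twist":0},{"jaw":0.3,"linear":[0,0,1.6],"twist":0},{"jaw":0.3,"linear":[0,0,1.5],"twist":0},{"jaw":0.3,"linear":[0,0,0],"twist":0},{"jaw":0.3,"linear":[0,0,0],"twist":0},{"jaw":0.74,"linear":[0,0,0],"twist":0},{"jaw":0.74,"linear":[0,0,0],"twist":0},{"jaw":0.74,"linear":[0,0,0],"twist":0},{"jaw":0.74,"linear":[0,0,0],"twist":0},{"jaw":0.74,"linear":[0,0,0],"twist":0}]'
python3 -m pendant '[{"jaw":0.74,"linear":[0,0,-1.5],"twist":0},{"jaw":0.74,"linear":[0,0,-3],"twist":0},{"jaw":0.74,"linear":[0,0,-3],"twist":0},{"jaw":0.74,"linear":[0,0,-3.5],"twist":0},{"jaw":0.74,"linear":[0,0,-3.5],"twist":0},{"jaw":0.5,"linear":[0,0,0],"twist":0},{"jaw":0.5,"linear":[0,0,0],"twist":0},{"jaw":0.5,"linear":[0,0,0],"twist":0}]'
python3 - <<'E'
from h import *
go(.4733,-.2234,.2,9.7); W=cam("wrist"); cv2.imwrite("pics/w4.png",W['color'])
P=cloud(W)
for u,k in blobs(W,300): print(u,plane(W,[u],.051)[0].round(3))
m=((P[...,2]>.1)&(P[...,2]<.125)).astype(np.uint8)
N,L,st,ct=cv2.connectedComponentsWithStats(m)
for i in range(1,N):
    if st[i,4]>40: print('post',st[i,4],ct[i].round(),P[L==i].mean(0).round(4))
E
```

```text
time: 12.58
position: [0.4734, -0.2231, 0.0712]
tool_rot: [0.996, 0.087, 0.0, 0.0]
ft_force: [-0.4, 0.7, -0.9]
grip_width: 0.0639
grip_force: 0.0
time: 13.25
position: [0.4726, -0.2225, 0.2155]
tool_rot: [0.996, 0.087, -0.0, -0.0]
ft_force: [-0.5, 0.9, -0.7]
grip_width: 0.0514
grip_force: 0.0
t13.2 pos [ 0.4726 -0.2225  0.2155] phi 10.0 w 0.0514 gf 0.0 f [-0.5  0.9 -0.7] q1 -0.65 q6 0.74 SHIFT [0.06 0.1  1.55] TWIST 0.3
(26.058988764044944, 301.357365792759) [0.362 0.014 0.051]
(226.403242147923, 223.5710908476866) [ 0.459 -0.144  0.051]
(323.37433185488453, 214.21102012964857) [ 0.48  -0.22   0.051]
post 777 [ 56. 210.] [ 0.4647 -0.0484  0.1107]
post 605 [479. 214.] [ 0.5097 -0.3166  0.1116]
```

View pics/w4.png

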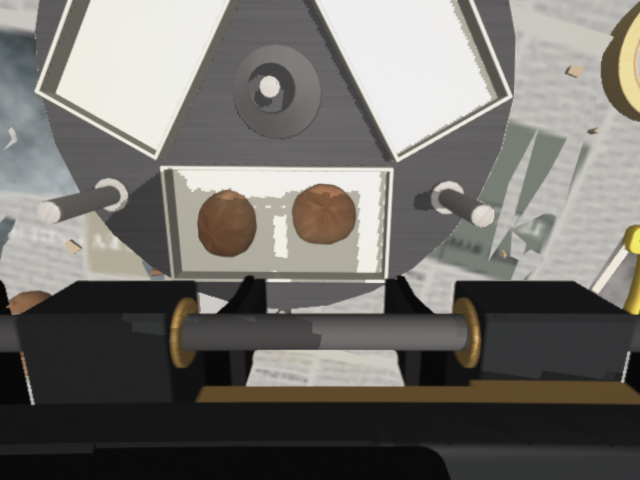

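Both caps lie in tray 1 at (226,223) and (323,214). Post_12 stands at about (0.511, -0.317). Turn the tool so that it can grip the post tangentially.

```bash
python3 -m pendant '[{"jaw":0.5,"linear":[0,0,0],"twist":-6},{"jaw":0.5,"linear":[0,0,0],"twist":-6},{"jaw":0.5,"linear":[0,0,0],"twist":-6},{"jaw":0.5,"linear":[0,0,0],"twist":-6},{"jaw":0.5,"linear":[0,0,0],"twist":-6},{"jaw":0.5,"linear":[0,0,0],"twist":-6},{"jaw":0.5,"linear":[0,0,0],"twist":-6},{"jaw":0.5,"linear":[0,0,0],"twist":-6},{"jaw":0.5,"linear":[0,0,0],"twist":-6},{"jaw":0.5,"linear":[0,0,0],"twist":-6},{"jaw":0.5,"linear":[0,0,0],"twist":0}]' >/dev/null
python3 - <<'E'
from h import *
go(.5115,-.317,.095,69.7)
E
```

```text
t14.2 pos [ 0.472  -0.2222  0.2136] phi 70.1 w 0.0434 gf 0.0 f [-0.3 -0.3  0.1] q1 -0.65 q6 -0.31 SHIFT [-7.59  6.99 11.82] TWIST 0.4
```

```bash
python3 -m pendant '[{"jaw":0.5,"linear":[-2.5,2.3,0],"twist":0},{"jaw":0.5,"linear":[-2.5,2.3,0],"twist":0},{"jaw":0.5,"linear":[-2.6,2.4,0],"twist":0},{"jaw":0.5,"linear":[0,0,0],"twist":0},{"jaw":0.5,"linear":[0,0,2.5],"twist":0},{"jaw":0.5,"linear":[0,0,2.5],"twist":0},{"jaw":0.5,"linear":[0,0,2.5],"twist":0},{"jaw":0.5,"linear":[0,0,2.5],"twist":0},{"jaw":0.5,"linear":[0,0,1.8],"twist":0},{"jaw":0.5,"linear":[0,0,0],"twist":0}]'
python3 -m pendant '[{"jaw":0.1,"linear":[0,0,0],"twist":0},{"jaw":0.1,"linear":[0,0,0],"twist":0},{"jaw":0.1,"linear":[0,0,0],"twist":0},{"jaw":0.1,"linear":[0,0,0],"twist":0},{"jaw":0.1,"linear":[0,0,0],"twist":0},{"jaw":0.1,"linear":[0,0,0],"twist":0},{"jaw":0.1,"linear":[0,0,0],"twist":0}]' 12
python3 - <<'E'
from h import *
go(.5115,-.317,.095,69.7)
E
```

```text
time: 15.05
position: [0.5097, -0.3153, 0.0923]
tool_rot: [0.82, 0.573, -0.001, -0.006]
ft_force: [-0.8, 1.0, -0.9]
grip_width: 0.0438
grip_force: 0.0
time: 15.63
position: [0.5134, -0.3186, 0.0987]
tool_rot: [0.819, 0.574, 0.0, 0.001]
ft_force: [0.7, 0.3, 4.3]
grip_width: 0.0157
grip_force: 12.0
t15.6 pos [ 0.5134 -0.3186  0.0987] phi 70.0 w 0.0157 gf 12.0 f [0.7 0.3 4.3] q1 -0.74 q6 -0.39 SHIFT [ 0.08 -0.23  0.37] TWIST 0.3
```

```bash
python3 -m pendant '[{"jaw":0.1,"linear":[0.01,-0.56,0],"twist":2},{"jaw":0.1,"linear":[0.01,-0.56,0],"twist":2},{"jaw":0.1,"linear":[0.04,-1.12,0],"twist":4},{"jaw":0.1,"linear":[0.04,-1.12,0],"twist":4},{"jaw":0.1,"linear":[0.04,-1.12,0],"twist":4},{"jaw":0.1,"linear":[0.04,-1.12,0],"twist":4},{"jaw":0.1,"linear":[0.04,-1.12,0],"twist":4},{"jaw":0.1,"linear":[0.04,-1.12,0],"twist":4},{"jaw":0.1,"linear":[0.04,-1.12,0],"twist":4},{"jaw":0.1,"linear":[0.04,-1.12,0],"twist":4},{"jaw":0.1,"linear":[0.04,-1.12,0],"twist":4},{"jaw":0.1,"linear":[0.04,-1.12,0],"twist":4}]'
python3 - <<'E'
from h import *
t=np.radians(249.7-44); go(.567+.16*np.cos(t),-.167+.16*np.sin(t),.095,69.7-44)
E
```

```text
time: 16.63
position: [0.4239, -0.2396, 0.0986]
tool_rot: [0.975, 0.224, 0.0, 0.002]
ft_force: [-2.4, -3.0, 4.1]
grip_width: 0.0155
grip_force: 12.0
t16.6 pos [ 0.4239 -0.2396  0.0986] phi 25.9 w 0.0155 gf 12.0 f [-2.4 -3.   4.1] q1 -0.74 q6 0.38 SHIFT [ 0.04 -0.34  0.36] TWIST 0.2
```

```bash
python3 -m pendant '[{"jaw":0.1,"linear":[0.04,-1.12,0],"twist":4},{"jaw":0.1,"linear":[0.04,-1.12,0],"twist":4},{"jaw":0.1,"linear":[0.04,-1.12,0],"twist":4},{"jaw":0.1,"linear":[0.04,-1.12,0],"twist":4},{"jaw":0.1,"linear":[0.04,-1.12,0],"twist":4},{"jaw":0.1,"linear":[0.04,-1.12,0],"twist":4},{"jaw":0.1,"linear":[0.04,-1.12,0],"twist":4},{"jaw":0.1,"linear":[0.04,-1.12,0],"twist":4},{"jaw":0.1,"linear":[0.04,-1.12,0],"twist":4},{"jaw":0.1,"linear":[0.04,-1.12,0],"twist":4},{"jaw":0.1,"linear":[0.04,-1.12,0],"twist":4},{"jaw":0.1,"linear":[0.04,-1.12,0],"twist":4}]'
python3 -m pendant '[{"jaw":0.1,"linear":[0.04,-1.12,0],"twist":4},{"jaw":0.1,"linear":[0.04,-1.12,0],"twist":4},{"jaw":0.1,"linear":[0.04,-1.12,0],"twist":4},{"jaw":0.1,"linear":[0.04,-1.12,0],"twist":4},{"jaw":0.1,"linear":[0.04,-1.12,0],"twist":4},{"jaw":0.1,"linear":[0.02,-0.84,0],"twist":3},{"jaw":0.1,"linear":[0.01,-0.56,0],"twist":2},{"jaw":0.1,"linear":[0,-0.3,0],"twist":1},{"jaw":0.1,"linear":[0,0,0],"twist":0},{"jaw":0.1,"linear":[0,0,0],"twist":0},{"jaw":0.1,"linear":[0,0,0],"twist":0}]'
python3 - <<'E'
from h import *
t=np.radians(129.7); go(.567+.16*np.cos(t),-.167+.16*np.sin(t),.095,69.7-120)
E
```

```text
time: 17.63
position: [0.4198, -0.107, 0.0986]
tool_rot: [0.981, -0.193, 0.001, 0.0]
ft_force: [-0.3, -0.5, 7.1]
grip_width: 0.0157
grip_force: 12.0
time: 18.55
position: [0.4623, -0.0485, 0.0985]
tool_rot: [0.914, -0.406, 0.002, -0.0]
ft_force: [1.2, -1.2, 6.2]
grip_width: 0.0155
grip_force: 12.0
t18.6 pos [ 0.4623 -0.0485  0.0985] phi -48.0 w 0.0155 gf 12.0 f [ 1.2 -1.2  6.2] q1 -0.35 q6 2.06 SHIFT [-0.18 -0.49  0.35] TWIST 2.3
```

The post is within about 2° of the station. Release, rise, let it settle and check.

```bash
python3 -m pendant '[{"jaw":0.5,"linear":[0,0,0],"twist":0},{"jaw":0.5,"linear":[0,0,0],"twist":0},{"jaw":0.5,"linear":[0,0,0],"twist":0},{"jaw":0.5,"linear":[0,0,0],"twist":0},{"jaw":0.5,"linear":[0,0,-2],"twist":0},{"jaw":0.5,"linear":[0,0,-3],"twist":0},{"jaw":0.5,"linear":[0,0,-3],"twist":0},{"jaw":0.5,"linear":[0,0,-2],"twist":0},{"jaw":1,"linear":[0,0,0],"twist":-6},{"jaw":1,"linear":[0,0,0],"twist":-6},{"jaw":1,"linear":[0,0,0],"twist":-6},{"jaw":1,"linear":[0,0,0],"twist":-6}]' >/dev/null
python3 -m pendant '[{"jaw":1,"linear":[0,0,0],"twist":-6},{"jaw":1,"linear":[0,0,0],"twist":-6},{"jaw":1,"linear":[0,0,0],"twist":-6},{"jaw":1,"linear":[0,0,0],"twist":-6},{"jaw":1,"linear":[0,0,0],"twist":-6},{"jaw":1,"linear":[0,0,0],"twist":-4},{"jaw":1,"linear":[0,0,0],"twist":0},{"jaw":1,"linear":[0,0,0],"twist":0},{"jaw":1,"linear":[0,0,0],"twist":0},{"jaw":1,"linear":[0,0,0],"twist":0},{"jaw":1,"linear":[0,0,0],"twist":0},{"jaw":1,"linear":[0,0,0],"twist":0}]' >/dev/null
python3 - <<'E'
from h import *
T=cam("top"); cv2.imwrite("pics/t2.png",cv2.resize(T['color'][140:330,180:460],None,fx=2,fy=2)); trays(T)
go(.434,.254,.16,9.7); caps()
E
```

```text
tray [ 632. -243.] [170.  80.] 40.7
t20.6 pos [ 0.4606 -0.0478  0.1976] phi 10.0 w 0.0866 gf 0.0 f [-0.1 -0.4  0.7] q1 -0.35 q6 1.05 SHIFT [  2.63 -30.18   3.76] TWIST 0.3
[228. 379.] w@.013 [0.289 0.016] tri [ 0.576 -0.052  0.407] 0.012 axes [59. 98.] y-ext 95 
[379.  95.] w@.013 [ 0.566 -0.073] tri [ 0.488 -0.003  0.817] 0.046 axes [53. 59.] y-ext 54 
[433.   8.] w@.013 [ 0.632 -0.1  ] tri [ 0.648 -0.099 -0.017] 0.019 axes [14. 49.] y-ext 47  CUT
```

View pics/t2.png

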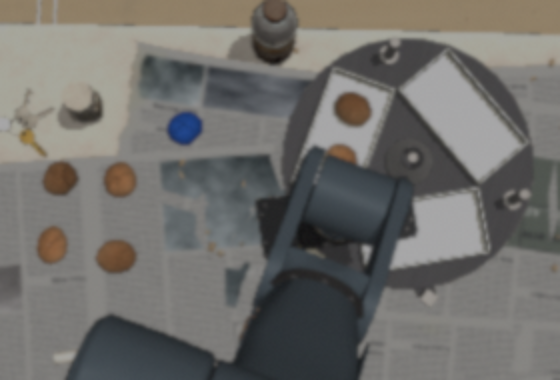

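The carousel rests at station 2, within about 1°. Tray 1 with its two caps is now behind-left, and the four remaining caps haven't moved. Next is the cap at (0.424, 0.253).

```bash
python3 -m pendant '[{"jaw":1,"linear":[0.1,-2.5,0.3],"twist":0},{"jaw":1,"linear":[0.1,-2.5,0.3],"twist":0},{"jaw":1,"linear":[0.1,-2.5,0.3],"twist":0},{"jaw":1,"linear":[0.1,-2.5,0.3],"twist":0},{"jaw":1,"linear":[0.1,-2.5,0.3],"twist":0},{"jaw":1,"linear":[0.1,-2.5,0.3],"twist":0},{"jaw":1,"linear":[0.2,-2.5,0.3],"twist":0},{"jaw":1,"linear":[0.2,-2.5,0.3],"twist":0},{"jaw":1,"linear":[0.2,-2.6,0.3],"twist":0},{"jaw":1,"linear":[0.2,-2.6,0.3],"twist":0},{"jaw":1,"linear":[0.1,-2.6,0.4],"twist":0},{"jaw":1,"linear":[0.1,-2.5,0.4],"twist":0}]' >/dev/null
python3 -m pendant '[{"jaw":1,"linear":[0,0,2],"twist":0},{"jaw":1,"linear":[0,0,2],"twist":0},{"jaw":1,"linear":[0,0,0],"twist":0},{"jaw":1,"linear":[0,0,0],"twist":0}]' >/dev/null
python3 - <<'E'
from h import *
go(.424,.253,.023,9.7); caps(); T=cam("top")
for u,k in blobs(T): 
    w=plane(T,[u],.013)[0]
    if .3<w[0]<.6: print(w.round(3))
E
```

```text
t22.0 pos [0.4227 0.2532 0.1189] phi 10.0 w 0.0869 gf 0.0 f [-0.4  0.4 -0.2] q1 0.31 q6 1.71 SHIFT [0.15 0.04 9.59] TWIST 0.3
[323. 243.] w@.013 [0.422 0.254] tri [0.505 0.276 0.322] 0.017 axes [47. 58.] y-ext 59 
[183. 197.] w@.013 [0.437 0.348] tri [0.5   0.278 0.273] 0.031 axes [44. 59.] y-ext 47 
[362.  64.] w@.013 [0.535 0.251] tri [0.537 0.251 0.009] 0.004 axes [51. 53.] y-ext 51 
[210.  37.] w@.013 [0.533 0.34 ] tri [0.537 0.343 0.001] 0.005 axes [44. 55.] y-ext 54  CUT
[0.31  0.028 0.013]
[0.538 0.251 0.013]
[0.538 0.34  0.013]
[0.468 0.809 0.013]
[ 0.57  -0.072  0.013]
```

```bash
python3 -m pendant '[{"jaw":1,"linear":[0.1,0,3],"twist":0},{"jaw":1,"linear":[0,0,3],"twist":0},{"jaw":1,"linear":[0,0,3],"twist":0},{"jaw":1,"linear":[0,0,0.6],"twist":0},{"jaw":1,"linear":[0,0,0],"twist":0},{"jaw":0.3,"linear":[0,0,0],"twist":0},{"jaw":0.3,"linear":[0,0,0],"twist":0},{"jaw":0.3,"linear":[0,0,0],"twist":0},{"jaw":0.3,"linear":[0,0,0],"twist":0},{"jaw":0.3,"linear":[0,0,0],"twist":0},{"jaw":0.3,"linear":[0,0,0],"twist":0},{"jaw":0.3,"linear":[0,0,0],"twist":0}]' 15
python3 -m pendant '[{"jaw":0.3,"linear":[0,0,0],"twist":0},{"jaw":0.3,"linear":[0,0,0],"twist":0},{"jaw":0.3,"linear":[0,0,-1.5],"twist":0},{"jaw":0.3,"linear":[0,0,-3],"twist":0},{"jaw":0.3,"linear":[0,0,-3],"twist":0},{"jaw":0.3,"linear":[0,0,-3],"twist":0},{"jaw":0.3,"linear":[0,0,-3.3],"twist":0},{"jaw":0.3,"linear":[0,0,0],"twist":0},{"jaw":0.3,"linear":[-0.3,2.5,0],"twist":0},{"jaw":0.3,"linear":[-0.3,2.5,0],"twist":0},{"jaw":0.3,"linear":[-0.3,2.5,0],"twist":0},{"jaw":0.3,"linear":[-0.2,2.5,0],"twist":0}]'
python3 -m pendant '[{"jaw":0.3,"linear":[-0.2,2.8,0],"twist":0},{"jaw":0.3,"linear":[-0.2,2.8,0],"twist":0},{"jaw":0.3,"linear":[-0.2,2.8,0],"twist":0},{"jaw":0.3,"linear":[-0.2,2.8,0],"twist":0},{"jaw":0.3,"linear":[-0.2,2.8,0],"twist":0},{"jaw":0.3,"linear":[-0.2,2.8,0],"twist":0},{"jaw":0.3,"linear":[-0.2,2.8,0],"twist":0},{"jaw":0.3,"linear":[-0.2,2.8,0],"twist":0},{"jaw":0.3,"linear":[-0.2,2.8,0],"twist":0},{"jaw":0.3,"linear":[-0.2,2.5,0],"twist":0},{"jaw":0.3,"linear":[-0.2,2.4,0],"twist":0},{"jaw":0.3,"linear":[0,0,0],"twist":0}]'
python3 - <<'E'
from h import *
go(.4603,-.1475,.075,9.7)
E
```

```text
time: 23.18
position: [0.425, 0.2537, 0.0243]
tool_rot: [0.996, 0.087, 0.001, -0.0]
ft_force: [0.1, 0.2, 4.4]
grip_width: 0.0562
grip_force: 14.8
time: 24.18
position: [0.4302, 0.1522, 0.1611]
tool_rot: [0.996, 0.088, -0.001, 0.0]
ft_force: [-0.0, -0.2, -0.6]
grip_width: 0.0567
grip_force: 14.5
time: 25.18
position: [0.4634, -0.1516, 0.1612]
tool_rot: [0.996, 0.086, 0.001, 0.002]
ft_force: [-0.2, 0.8, 0.5]
grip_width: 0.0563
grip_force: 14.5
t25.2 pos [ 0.4634 -0.1516  0.1612] phi 9.8 w 0.0563 gf 14.5 f [-0.2  0.8  0.5] q1 -0.55 q6 0.86 SHIFT [-0.25 -0.49  8.62] TWIST 0.1
```

```bash
python3 -m pendant '[{"jaw":0.3,"linear":[-0.1,-0.1,2],"twist":0},{"jaw":0.3,"linear":[0,0,2],"twist":0},{"jaw":0.3,"linear":[0,0,2],"twist":0},{"jaw":0.3,"linear":[0,0,1.6],"twist":0},{"jaw":0.3,"linear":[0,0,1],"twist":0},{"jaw":0.3,"linear":[0,0,0],"twist":0},{"jaw":0.3,"linear":[0,0,0],"twist":0},{"jaw":0.77,"linear":[0,0,0],"twist":0},{"jaw":0.77,"linear":[0,0,0],"twist":0},{"jaw":0.77,"linear":[0,0,0],"twist":0},{"jaw":0.77,"linear":[0,0,0],"twist":0},{"jaw":0.77,"linear":[0,0,0],"twist":0}]'
python3 -m pendant '[{"jaw":0.77,"linear":[0,0,-1.5],"twist":0},{"jaw":0.77,"linear":[0,0,-2.5],"twist":0},{"jaw":0.77,"linear":[0,0,-2.5],"twist":0},{"jaw":0.77,"linear":[0,0,-2.5],"twist":0},{"jaw":0.77,"linear":[0.8,-2,0],"twist":0},{"jaw":0.77,"linear":[1,-2.7,0],"twist":0},{"jaw":0.8,"linear":[1,-2.7,0],"twist":0},{"jaw":0.8,"linear":[1,-2.7,0],"twist":0},{"jaw":0.8,"linear":[1,-2.7,0],"twist":0},{"jaw":0.8,"linear":[1,-2.7,0],"twist":0},{"jaw":0.8,"linear":[1,-2.7,0],"twist":0},{"jaw":0.8,"linear":[1,-2.7,0],"twist":0}]' >/dev/null
python3 -m pendant '[{"jaw":0.85,"linear":[1,-2.7,0],"twist":0},{"jaw":0.85,"linear":[1,-2.7,0],"twist":0},{"jaw":0.85,"linear":[1,-2.7,0],"twist":0},{"jaw":0.85,"linear":[1,-2.7,0],"twist":0},{"jaw":0.85,"linear":[1,-2.7,0],"twist":0},{"jaw":0.85,"linear":[1,-2.7,0],"twist":0},{"jaw":0.85,"linear":[0.6,-1.1,0],"twist":0},{"jaw":0.85,"linear":[0,0,2],"twist":0},{"jaw":0.85,"linear":[0,0,2],"twist":0},{"jaw":0.85,"linear":[0,0,0],"twist":0},{"jaw":0.85,"linear":[0,0,0],"twist":0}]' >/dev/null
python3 - <<'E'
from h import *
go(.536,.251,.024,9.7); caps(); T=cam("top"); trays(T)
for u,k in blobs(T): 
    w=plane(T,[u],.051)[0]
    if .3<w[0]<.7: print(w.round(3))
E
```

```text
time: 26.18
position: [0.461, -0.1465, 0.0761]
tool_rot: [0.996, 0.087, 0.0, 0.0]
ft_force: [0.3, -0.2, 0.6]
grip_width: 0.0667
grip_force: 0.0
t28.1 pos [0.5349 0.2543 0.1247] phi 10.0 w 0.0738 gf 0.0 f [-0.7  0.   0.3] q1 0.26 q6 1.65 SHIFT [ 0.08  0.34 10.07] TWIST 0.3
[330. 243.] w@.013 [0.534 0.251] tri [0.673 0.304 0.554] 0.046 axes [50. 59.] y-ext 50 
[198. 216.] w@.013 [0.537 0.341] tri [0.671 0.179 0.53 ] 0.027 axes [48. 56.] y-ext 54 
tray [ 466. -184.] [ 86. 166.] 10.5
tray [599. -70.] [ 85. 168.] 71.1
tray [ 632. -243.] [170.  81.] 40.6
[0.311 0.028 0.051]
[0.367 0.738 0.051]
[ 0.443 -0.157  0.051]
[0.489 0.8   0.051]
[ 0.565 -0.069  0.051]
[0.596 0.773 0.051]
[ 0.642 -0.086  0.051]
```

```bash
python3 -m pendant '[{"jaw":0.85,"linear":[0.1,0.3,3],"twist":0},{"jaw":0.85,"linear":[0,0,3],"twist":0},{"jaw":0.85,"linear":[0,0,3],"twist":0},{"jaw":0.85,"linear":[0,0,1.1],"twist":0},{"jaw":0.85,"linear":[0,0,0],"twist":0},{"jaw":0.3,"linear":[0,0,0],"twist":0},{"jaw":0.3,"linear":[0,0,0],"twist":0},{"jaw":0.3,"linear":[0,0,0],"twist":0},{"jaw":0.3,"linear":[0,0,0],"twist":0},{"jaw":0.3,"linear":[0,0,0],"twist":0},{"jaw":0.3,"linear":[0,0,0],"twist":0},{"jaw":0.3,"linear":[0,0,0],"twist":0}]' 15
python3 -m pendant '[{"jaw":0.3,"linear":[0,0,0],"twist":0},{"jaw":0.3,"linear":[0,0,-1.5],"twist":0},{"jaw":0.3,"linear":[0,0,-3],"twist":0},{"jaw":0.3,"linear":[0,0,-3],"twist":0},{"jaw":0.3,"linear":[0,0,-3],"twist":0},{"jaw":0.3,"linear":[0,0,-3.5],"twist":0},{"jaw":0.3,"linear":[0,0,0],"twist":0},{"jaw":0.3,"linear":[-0.9,2.8,0],"twist":0},{"jaw":0.3,"linear":[-0.9,2.8,0],"twist":0},{"jaw":0.3,"linear":[-0.9,2.8,0],"twist":0},{"jaw":0.3,"linear":[-0.9,2.8,0],"twist":0},{"jaw":0.3,"linear":[-0.9,2.8,0],"twist":0}]'
python3 -m pendant '[{"jaw":0.3,"linear":[-0.9,2.8,0],"twist":0},{"jaw":0.3,"linear":[-0.9,2.8,0],"twist":0},{"jaw":0.3,"linear":[-0.9,2.8,0],"twist":0},{"jaw":0.3,"linear":[-0.9,2.8,0],"twist":0},{"jaw":0.3,"linear":[-0.9,2.8,0],"twist":0},{"jaw":0.3,"linear":[-0.9,2.8,0],"twist":0},{"jaw":0.3,"linear":[-0.9,2.8,0],"twist":0},{"jaw":0.3,"linear":[-0.9,2.8,0],"twist":0},{"jaw":0.3,"linear":[-0.9,2.8,0],"twist":0},{"jaw":0.3,"linear":[-0.9,2.8,0],"twist":0},{"jaw":0.3,"linear":[-0.9,2.8,0],"twist":0},{"jaw":0.3,"linear":[0,0.8,0],"twist":0}]' >/dev/null
python3 -m pendant '[{"jaw":0.3,"linear":[0,0,0],"twist":0},{"jaw":0.3,"linear":[0,0,0],"twist":0}]'
python3 - <<'E'
from h import *
go(.4733,-.2234,.073,9.7); W=cam("wrist"); cv2.imwrite("pics/w5.png",W['color'])
E
```

```text
time: 29.25
position: [0.5381, 0.2525, 0.0257]
tool_rot: [0.996, 0.087, 0.001, -0.0]
ft_force: [-0.7, 1.5, 6.1]
grip_width: 0.048
grip_force: 14.8
time: 30.25
position: [0.5168, 0.1054, 0.1642]
tool_rot: [0.996, 0.088, -0.0, 0.0]
ft_force: [0.1, 0.2, 0.4]
grip_width: 0.048
grip_force: 14.5
time: 31.42
position: [0.4747, -0.2215, 0.1641]
tool_rot: [0.996, 0.087, -0.0, -0.001]
ft_force: [-0.7, 0.8, -0.2]
grip_width: 0.0481
grip_force: 14.5
t31.4 pos [ 0.4747 -0.2215  0.1641] phi 10.0 w 0.0481 gf 14.5 f [-0.7  0.8 -0.2] q1 -0.65 q6 0.75 SHIFT [-0.17  0.18  9.11] TWIST 0.3
```

View pics/w5.png

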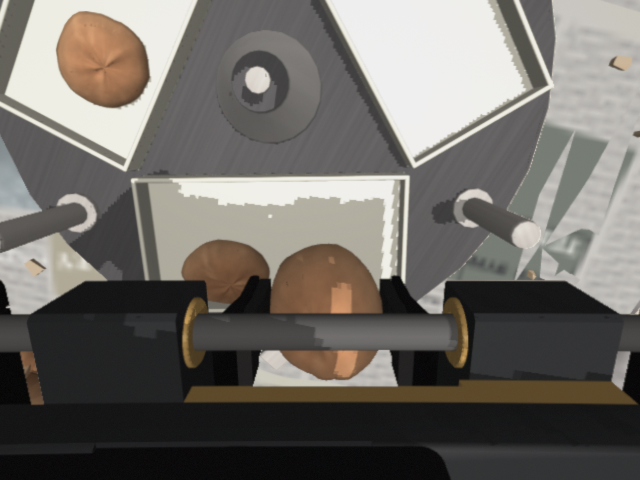

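Cap 3 lies flat in tray 2 (225,270), near the front wall. The held cap hangs to its right, so I'll shift back and outward a little to clear it, then lower and release.

```bash
python3 -m pendant '[{"jaw":0.3,"linear":[0.8,0.9,0],"twist":0},{"jaw":0.3,"linear":[0,0,2],"twist":0},{"jaw":0.3,"linear":[0,0,2],"twist":0},{"jaw":0.3,"linear":[0,0,2],"twist":0},{"jaw":0.3,"linear":[0,0,1.8],"twist":0},{"jaw":0.3,"linear":[0,0,1.3],"twist":0},{"jaw":0.3,"linear":[0,0,0],"twist":0},{"jaw":0.68,"linear":[0,0,0],"twist":0},{"jaw":0.68,"linear":[0,0,0],"twist":0},{"jaw":0.68,"linear":[0,0,0],"twist":0},{"jaw":0.68,"linear":[0,0,0],"twist":0},{"jaw":0.68,"linear":[0,0,0],"twist":0}]'
python3 -m pendant '[{"jaw":0.68,"linear":[0,0,-1.5],"twist":0},{"jaw":0.68,"linear":[0,0,-3],"twist":0},{"jaw":0.68,"linear":[0,0,-3],"twist":0},{"jaw":0.68,"linear":[0,0,-3.5],"twist":0},{"jaw":0.68,"linear":[0,0,-3.5],"twist":0},{"jaw":0.5,"linear":[0,0,0],"twist":0},{"jaw":0.5,"linear":[0,0,0],"twist":0},{"jaw":0.5,"linear":[0,0,0],"twist":0}]' >/dev/null
python3 -m pendant '[{"jaw":0.5,"linear":[0,0,0],"twist":-6},{"jaw":0.5,"linear":[0,0,0],"twist":-6},{"jaw":0.5,"linear":[0,0,0],"twist":-6},{"jaw":0.5,"linear":[0,0,0],"twist":-6},{"jaw":0.5,"linear":[0,0,0],"twist":-6},{"jaw":0.5,"linear":[0,0,0],"twist":-6},{"jaw":0.5,"linear":[0,0,0],"twist":-6},{"jaw":0.5,"linear":[0,0,0],"twist":-6},{"jaw":0.5,"linear":[0,0,0],"twist":-6},{"jaw":0.5,"linear":[0,0,0],"twist":-6},{"jaw":0.5,"linear":[0,0,0],"twist":0}]' >/dev/null
python3 - <<'E'
from h import *
go(.5115,-.317,.095,69.7); T=cam("top"); trays(T); W=cam("wrist"); P=cloud(W)
cv2.imwrite("pics/w6.png",W['color'])
for C in (T,W):
  for u,k in blobs(C):
    w=plane(C,[u],.051)[0]
    if .4<w[0]<.7 and w[1]<0: print('cap',w.round(3))
m=((P[...,2]>.1)&(P[...,2]<.125)).astype(np.uint8)
N,L,st,ct=cv2.connectedComponentsWithStats(m)
for i in range(1,N):
    if st[i,4]>40: print('post',st[i,4],ct[i].round(),P[L==i].mean(0).round(4))
E
```

```text
time: 32.47
position: [0.485, -0.2296, 0.0744]
tool_rot: [0.996, 0.088, 0.001, 0.001]
ft_force: [0.9, -0.4, -0.1]
grip_width: 0.0588
grip_force: 0.0
t34.0 pos [ 0.4834 -0.2286  0.2165] phi 70.1 w 0.0435 gf 0.0 f [-0.1 -0.5 -0.7] q1 -0.65 q6 -0.30 SHIFT [-7.37  5.7  12.12] TWIST 0.4
tray [599. -70.] [ 86. 168.] 70.7
cap [ 0.443 -0.152  0.051]
cap [ 0.565 -0.069  0.051]
cap [ 0.642 -0.086  0.051]
cap [ 0.669 -0.449  0.051]
cap [ 0.697 -0.36   0.051]
cap [ 0.477 -0.238  0.051]
cap [ 0.44  -0.156  0.051]
cap [ 0.404 -0.085  0.051]
cap [ 0.627 -0.112  0.051]
cap [ 0.554 -0.088  0.051]
```

View pics/w6.png

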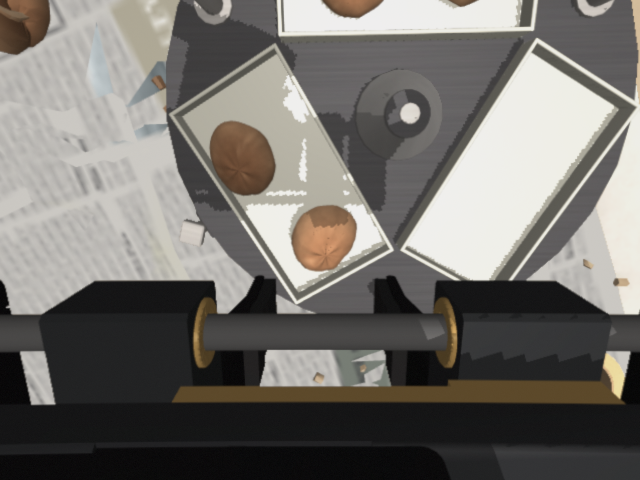

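Two caps lie in tray 2, at (242,158) and (324,238). Grip the next post at the same place.

```bash
python3 -m pendant '[{"jaw":0.5,"linear":[-2.5,1.9,0],"twist":0},{"jaw":0.5,"linear":[-2.5,1.9,0],"twist":0},{"jaw":0.5,"linear":[-2.4,1.9,0],"twist":0},{"jaw":0.5,"linear":[0,0,0],"twist":0},{"jaw":0.5,"linear":[0,0,2.5],"twist":0},{"jaw":0.5,"linear":[0,0,2.5],"twist":0},{"jaw":0.5,"linear":[0,0,2.5],"twist":0},{"jaw":0.5,"linear":[0,0,2.5],"twist":0},{"jaw":0.5,"linear":[0,0,1.6],"twist":0},{"jaw":0.5,"linear":[0,0,0],"twist":0}]'
python3 -m pendant '[{"jaw":0.1,"linear":[0,0,0],"twist":0},{"jaw":0.1,"linear":[0,0,0],"twist":0},{"jaw":0.1,"linear":[0,0,0],"twist":0},{"jaw":0.1,"linear":[0,0,0],"twist":0},{"jaw":0.1,"linear":[0,0,0],"twist":0},{"jaw":0.1,"linear":[0,0,0],"twist":0},{"jaw":0.1,"linear":[0,0,0],"twist":0}]' 12
python3 - <<'E'
from h import *
go(.5115,-.317,.095,69.7)
E
```

```text
time: 34.98
position: [0.5102, -0.3159, 0.0982]
tool_rot: [0.82, 0.573, -0.001, -0.005]
ft_force: [-0.2, 0.3, 0.0]
grip_width: 0.0437
grip_force: 0.0
time: 35.57
position: [0.5134, -0.3188, 0.1036]
tool_rot: [0.819, 0.574, 0.0, 0.001]
ft_force: [-0.3, 1.0, 4.4]
grip_width: 0.0157
grip_force: 12.0
t35.6 pos [ 0.5134 -0.3188  0.1036] phi 70.0 w 0.0157 gf 12.0 f [-0.3  1.   4.4] q1 -0.74 q6 -0.39 SHIFT [ 0.1  -0.24  0.86] TWIST 0.3
```

```bash
python3 -m pendant '[{"jaw":0.1,"linear":[0.01,-0.56,0],"twist":2},{"jaw":0.1,"linear":[0.01,-0.56,0],"twist":2},{"jaw":0.1,"linear":[0.04,-1.12,0],"twist":4},{"jaw":0.1,"linear":[0.04,-1.12,0],"twist":4},{"jaw":0.1,"linear":[0.04,-1.12,0],"twist":4},{"jaw":0.1,"linear":[0.04,-1.12,0],"twist":4},{"jaw":0.1,"linear":[0.04,-1.12,0],"twist":4},{"jaw":0.1,"linear":[0.04,-1.12,0],"twist":4},{"jaw":0.1,"linear":[0.04,-1.12,0],"twist":4},{"jaw":0.1,"linear":[0.04,-1.12,0],"twist":4},{"jaw":0.1,"linear":[0.04,-1.12,0],"twist":4},{"jaw":0.1,"linear":[0.04,-1.12,0],"twist":4}]'
python3 -m pendant '[{"jaw":0.1,"linear":[0.04,-1.12,0],"twist":4},{"jaw":0.1,"linear":[0.04,-1.12,0],"twist":4},{"jaw":0.1,"linear":[0.04,-1.12,0],"twist":4},{"jaw":0.1,"linear":[0.04,-1.12,0],"twist":4},{"jaw":0.1,"linear":[0.04,-1.12,0],"twist":4},{"jaw":0.1,"linear":[0.04,-1.12,0],"twist":4},{"jaw":0.1,"linear":[0.04,-1.12,0],"twist":4},{"jaw":0.1,"linear":[0.04,-1.12,0],"twist":4},{"jaw":0.1,"linear":[0.04,-1.12,0],"twist":4},{"jaw":0.1,"linear":[0.04,-1.12,0],"twist":4},{"jaw":0.1,"linear":[0.04,-1.12,0],"twist":4},{"jaw":0.1,"linear":[0.04,-1.12,0],"twist":4}]'
python3 -m pendant '[{"jaw":0.1,"linear":[0.04,-1.12,0],"twist":4},{"jaw":0.1,"linear":[0.04,-1.12,0],"twist":4},{"jaw":0.1,"linear":[0.04,-1.12,0],"twist":4},{"jaw":0.1,"linear":[0.04,-1.12,0],"twist":4},{"jaw":0.1,"linear":[0.04,-1.12,0],"twist":4},{"jaw":0.1,"linear":[0.02,-0.84,0],"twist":3},{"jaw":0.1,"linear":[0.01,-0.56,0],"twist":2},{"jaw":0.1,"linear":[0,-0.4,0],"twist":1},{"jaw":0.1,"linear":[0,0,0],"twist":0},{"jaw":0.1,"linear":[0,0,0],"twist":0},{"jaw":0.1,"linear":[0,0,0],"twist":0}]'
python3 - <<'E'
from h import *
t=np.radians(129.7); go(.567+.16*np.cos(t),-.167+.16*np.sin(t),.095,69.7-120)
E
```

```text
time: 36.57
position: [0.4237, -0.2398, 0.1036]
tool_rot: [0.975, 0.224, 0.0, 0.002]
ft_force: [-2.3, -4.1, 5.2]
grip_width: 0.0152
grip_force: 12.0
time: 37.57
position: [0.4194, -0.1071, 0.1036]
tool_rot: [0.981, -0.193, 0.001, 0.0]
ft_force: [0.3, 0.9, 7.4]
grip_width: 0.0156
grip_force: 12.0
time: 38.48
position: [0.4627, -0.0478, 0.1035]
tool_rot: [0.914, -0.406, 0.002, -0.0]
ft_force: [0.3, 1.0, 6.2]
grip_width: 0.0153
grip_force: 12.0
t38.5 pos [ 0.4627 -0.0478  0.1035] phi -48.0 w 0.0153 gf 12.0 f [0.3 1.  6.2] q1 -0.34 q6 2.06 SHIFT [-0.16 -0.42  0.85] TWIST 2.3
```

```bash
python3 -m pendant '[{"jaw":0.5,"linear":[0,0,0],"twist":0},{"jaw":0.5,"linear":[0,0,0],"twist":0},{"jaw":0.5,"linear":[0,0,0],"twist":0},{"jaw":0.5,"linear":[0,0,0],"twist":0},{"jaw":0.5,"linear":[0,0,-2],"twist":0},{"jaw":0.5,"linear":[0,0,-3],"twist":0},{"jaw":0.5,"linear":[0,0,-3],"twist":0},{"jaw":0.5,"linear":[0,0,-1.5],"twist":0},{"jaw":0.9,"linear":[0,0,0],"twist":-6},{"jaw":0.9,"linear":[0,0,0],"twist":-6},{"jaw":0.9,"linear":[0,0,0],"twist":-6},{"jaw":0.9,"linear":[0,0,0],"twist":-6}]' >/dev/null
python3 -m pendant '[{"jaw":0.9,"linear":[0,0,0],"twist":-6},{"jaw":0.9,"linear":[0,0,0],"twist":-6},{"jaw":0.9,"linear":[0,0,0],"twist":-6},{"jaw":0.9,"linear":[0,0,0],"twist":-6},{"jaw":0.9,"linear":[0,0,0],"twist":-6},{"jaw":0.9,"linear":[0,0,0],"twist":-4},{"jaw":0.9,"linear":[0.3,-2.5,0],"twist":0},{"jaw":0.9,"linear":[0.3,-2.8,0],"twist":0},{"jaw":0.9,"linear":[0.3,-2.8,0],"twist":0},{"jaw":0.9,"linear":[0.3,-2.8,0],"twist":0},{"jaw":0.9,"linear":[0.3,-2.8,0],"twist":0},{"jaw":0.9,"linear":[0.3,-2.8,0],"twist":0}]' >/dev/null
python3 -m pendant '[{"jaw":0.9,"linear":[0.3,-2.8,0],"twist":0},{"jaw":0.9,"linear":[0.3,-2.8,0],"twist":0},{"jaw":0.9,"linear":[0.3,-2.8,0],"twist":0},{"jaw":0.9,"linear":[0.3,-2.8,0],"twist":0},{"jaw":0.9,"linear":[0.3,-2.8,0],"twist":0},{"jaw":0.9,"linear":[0.3,-2.8,0],"twist":0},{"jaw":0.9,"linear":[0.5,-2.8,0],"twist":0},{"jaw":0.9,"linear":[0.4,-2.8,2],"twist":0},{"jaw":0.9,"linear":[0,0,3],"twist":0},{"jaw":0.9,"linear":[0,0,3],"twist":0},{"jaw":0.9,"linear":[0,0,0],"twist":0},{"jaw":0.9,"linear":[0,0,0],"twist":0}]' >/dev/null
python3 - <<'E'
from h import *
T=cam("top"); cv2.imwrite("pics/t3.png",cv2.resize(T['color'][140:340,90:460],None,fx=2,fy=2)); trays(T)
go(.437,.348,.023,9.7); caps()
E
```

```text
tray [ 11. 200.] [ 72. 202.] 5.9
tray [ 467. -184.] [ 85. 166.] 10.4
tray [600. -70.] [ 85. 166.] 70.2
tray [ 632. -242.] [168.  79.] 40.0
t41.5 pos [0.4377 0.3434 0.1176] phi 10.0 w 0.0781 gf 0.0 f [-0.   0.1  0. ] q1 0.46 q6 1.86 SHIFT [ 0.02 -0.47  9.46] TWIST 0.3
[317. 243.] w@.013 [0.437 0.349] tri [0.503 0.33  0.201] 0.054 axes [47. 60.] y-ext 48 
[357.  88.] w@.013 [0.536 0.341] tri [0.538 0.341 0.008] 0.003 axes [48. 52.] y-ext 51
```

View pics/t3.png

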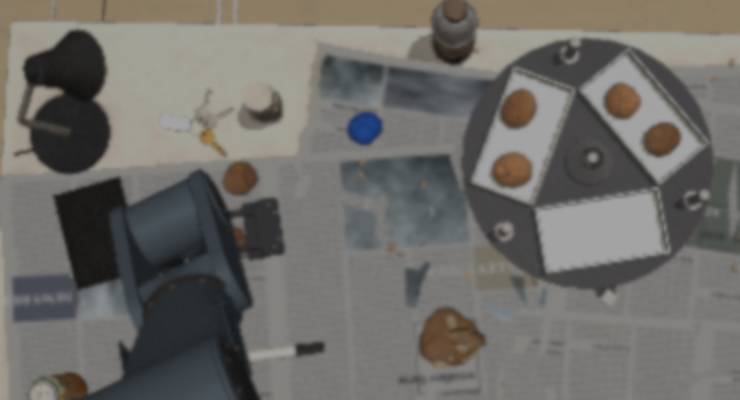

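The carousel is at station 3 with trays 1 and 2 holding two caps each and tray 3 empty. Two caps are left, at (0.437, 0.349) and (0.536, 0.341).

```bash
python3 -m pendant '[{"jaw":0.9,"linear":[0,-0.5,3],"twist":0},{"jaw":0.9,"linear":[0,0,3],"twist":0},{"jaw":0.9,"linear":[0,0,3],"twist":0},{"jaw":0.9,"linear":[0,0,0.5],"twist":0},{"jaw":0.9,"linear":[0,0,0],"twist":0},{"jaw":0.3,"linear":[0,0,0],"twist":0},{"jaw":0.3,"linear":[0,0,0],"twist":0},{"jaw":0.3,"linear":[0,0,0],"twist":0},{"jaw":0.3,"linear":[0,0,0],"twist":0},{"jaw":0.3,"linear":[0,0,0],"twist":0},{"jaw":0.3,"linear":[0,0,0],"twist":0},{"jaw":0.3,"linear":[0,0,0],"twist":0}]' 15
python3 -m pendant '[{"jaw":0.3,"linear":[0,0,0],"twist":0},{"jaw":0.3,"linear":[0,0,-1.5],"twist":0},{"jaw":0.3,"linear":[0,0,-3],"twist":0},{"jaw":0.3,"linear":[0,0,-3],"twist":0},{"jaw":0.3,"linear":[0,0,-3],"twist":0},{"jaw":0.3,"linear":[0,0,-3.3],"twist":0},{"jaw":0.3,"linear":[0,0,0],"twist":0},{"jaw":0.3,"linear":[-0.4,2.8,0],"twist":0},{"jaw":0.3,"linear":[-0.4,2.8,0],"twist":0},{"jaw":0.3,"linear":[-0.4,2.8,0],"twist":0},{"jaw":0.3,"linear":[-0.4,2.8,0],"twist":0},{"jaw":0.3,"linear":[-0.4,2.8,0],"twist":0}]'
python3 -m pendant '[{"jaw":0.3,"linear":[-0.4,2.8,0],"twist":0},{"jaw":0.3,"linear":[-0.4,2.8,0],"twist":0},{"jaw":0.3,"linear":[-0.4,2.8,0],"twist":0},{"jaw":0.3,"linear":[-0.4,2.8,0],"twist":0},{"jaw":0.3,"linear":[-0.4,2.8,0],"twist":0},{"jaw":0.3,"linear":[-0.4,2.8,0],"twist":0},{"jaw":0.3,"linear":[-0.4,2.8,0],"twist":0},{"jaw":0.3,"linear":[-0.4,2.8,0],"twist":0},{"jaw":0.3,"linear":[-0.4,2.8,0],"twist":0},{"jaw":0.3,"linear":[-0.4,2.8,0],"twist":0},{"jaw":0.3,"linear":[-0.4,2.8,0],"twist":0},{"jaw":0.3,"linear":[0,1.3,0],"twist":0}]' >/dev/null
python3 -m pendant '[{"jaw":0.3,"linear":[0,0,0],"twist":0},{"jaw":0.3,"linear":[0,0,0],"twist":0}]'
python3 - <<'E'
from h import *
go(.4597,-.1446,.072,9.7)
E
```

```text
time: 42.63
position: [0.4373, 0.3486, 0.0233]
tool_rot: [0.996, 0.088, 0.001, -0.0]
ft_force: [-0.0, -1.3, 4.4]
grip_width: 0.0469
grip_force: 15.0
time: 43.63
position: [0.4409, 0.2059, 0.16]
tool_rot: [0.996, 0.088, -0.001, 0.0]
ft_force: [0.1, 0.3, -0.3]
grip_width: 0.0442
grip_force: 14.2
time: 44.8
position: [0.4538, -0.1164, 0.1601]
tool_rot: [0.996, 0.087, -0.001, -0.001]
ft_force: [-0.6, 0.3, -0.2]
grip_width: 0.0438
grip_force: 14.2
t44.8 pos [ 0.4538 -0.1164  0.1601] phi 9.9 w 0.0438 gf 14.2 f [-0.6  0.3 -0.2] q1 -0.49 q6 0.91 SHIFT [0.1  2.89 8.81] TWIST 0.2
```

```bash
python3 -m pendant '[{"jaw":0.3,"linear":[0.1,1.5,0],"twist":0},{"jaw":0.3,"linear":[0,1.4,0],"twist":0},{"jaw":0.3,"linear":[0,0,2.4],"twist":0},{"jaw":0.3,"linear":[0,0,2.4],"twist":0},{"jaw":0.3,"linear":[0,0,2.2],"twist":0},{"jaw":0.3,"linear":[0,0,1.8],"twist":0},{"jaw":0.3,"linear":[0,0,0],"twist":0},{"jaw":0.3,"linear":[0,0,0],"twist":0},{"jaw":0.7,"linear":[0,0,0],"twist":0},{"jaw":0.7,"linear":[0,0,0],"twist":0},{"jaw":0.7,"linear":[0,0,0],"twist":0},{"jaw":0.7,"linear":[0,0,0],"twist":0}]'
python3 -m pendant '[{"jaw":0.7,"linear":[0,0,-1.5],"twist":0},{"jaw":0.7,"linear":[0,0,-2.5],"twist":0},{"jaw":0.7,"linear":[0,0,-2.5],"twist":0},{"jaw":0.7,"linear":[0,0,-2.5],"twist":0},{"jaw":0.9,"linear":[0.9,-2.7,0],"twist":0},{"jaw":0.9,"linear":[0.9,-2.7,0],"twist":0},{"jaw":0.9,"linear":[0.9,-2.7,0],"twist":0},{"jaw":0.9,"linear":[0.9,-2.7,0],"twist":0},{"jaw":0.9,"linear":[0.9,-2.7,0],"twist":0},{"jaw":0.9,"linear":[0.9,-2.7,0],"twist":0},{"jaw":0.9,"linear":[0.9,-2.7,0],"twist":0},{"jaw":0.9,"linear":[0.9,-2.7,0],"twist":0}]' >/dev/null
python3 -m pendant '[{"jaw":0.9,"linear":[1,-2.8,0],"twist":0},{"jaw":0.9,"linear":[1,-2.8,0],"twist":0},{"jaw":0.9,"linear":[1,-2.8,0],"twist":0},{"jaw":0.9,"linear":[1,-2.8,0],"twist":0},{"jaw":0.9,"linear":[1,-2.8,0],"twist":0},{"jaw":0.9,"linear":[1,-2.8,0],"twist":0},{"jaw":0.9,"linear":[1,-2.8,0],"twist":0},{"jaw":0.9,"linear":[1,-2.8,0],"twist":0},{"jaw":0.9,"linear":[0.8,-2.5,0],"twist":0},{"jaw":0.9,"linear":[0,0,2],"twist":0},{"jaw":0.9,"linear":[0,0,2],"twist":0},{"jaw":0.9,"linear":[0,0,0],"twist":0}]' >/dev/null
python3 - <<'E'
from h import *
go(.536,.341,.024,9.7); caps(); T=cam("top"); trays(T)
for u,k in blobs(T): 
    w=plane(T,[u],.051)[0]
    if .4<w[0]<.7 and w[1]<0: print(w.round(3))
E
```

```text
time: 45.8
position: [0.4609, -0.1453, 0.0736]
tool_rot: [0.996, 0.088, 0.001, 0.001]
ft_force: [0.2, 0.4, 0.8]
grip_width: 0.0585
grip_force: 0.0
t47.8 pos [0.5339 0.3403 0.1195] phi 10.1 w 0.0784 gf 0.0 f [-0.3 -0.6 -0.5] q1 0.39 q6 1.79 SHIFT [ 0.28 -0.04  9.55] TWIST 0.4
[324. 238.] w@.013 [0.537 0.341] tri [0.674 0.354 0.497] 0.024 axes [47. 54.] y-ext 51 
[389.  82.] w@.013 [0.638 0.32 ] tri [0.713 0.274 0.078] 0.196 axes [12. 41.] y-ext 13 
tray [ 467. -184.] [ 86. 166.] 10.3
tray [600. -70.] [ 86. 168.] 71.1
tray [ 631. -243.] [170.  81.] 40.2
[ 0.462 -0.145  0.051]
[ 0.553 -0.058  0.051]
[ 0.602 -0.273  0.051]
[ 0.642 -0.066  0.051]
[ 0.656 -0.216  0.051]
```

```bash
python3 -m pendant '[{"jaw":0.9,"linear":[0.3,-0.1,3],"twist":0},{"jaw":0.9,"linear":[0,0,3],"twist":0},{"jaw":0.9,"linear":[0,0,3],"twist":0},{"jaw":0.9,"linear":[0,0,0.6],"twist":0},{"jaw":0.9,"linear":[0,0,0],"twist":0},{"jaw":0.3,"linear":[0,0,0],"twist":0},{"jaw":0.3,"linear":[0,0,0],"twist":0},{"jaw":0.3,"linear":[0,0,0],"twist":0},{"jaw":0.3,"linear":[0,0,0],"twist":0},{"jaw":0.3,"linear":[0,0,0],"twist":0},{"jaw":0.3,"linear":[0,0,0],"twist":0},{"jaw":0.3,"linear":[0,0,0],"twist":0}]' 15
python3 -m pendant '[{"jaw":0.3,"linear":[0,0,0],"twist":0},{"jaw":0.3,"linear":[0,0,-1.5],"twist":0},{"jaw":0.3,"linear":[0,0,-3],"twist":0},{"jaw":0.3,"linear":[0,0,-3],"twist":0},{"jaw":0.3,"linear":[0,0,-3],"twist":0},{"jaw":0.3,"linear":[0,0,-3.3],"twist":0},{"jaw":0.3,"linear":[0,0,0],"twist":0},{"jaw":0.3,"linear":[-0.8,2.7,0],"twist":0},{"jaw":0.3,"linear":[-0.8,2.7,0],"twist":0},{"jaw":0.3,"linear":[-0.8,2.7,0],"twist":0},{"jaw":0.3,"linear":[-0.8,2.7,0],"twist":0},{"jaw":0.3,"linear":[-0.8,2.7,0],"twist":0}]'
python3 -m pendant '[{"jaw":0.3,"linear":[-0.8,2.7,0],"twist":0},{"jaw":0.3,"linear":[-0.8,2.7,0],"twist":0},{"jaw":0.3,"linear":[-0.8,2.7,0],"twist":0},{"jaw":0.3,"linear":[-0.8,2.7,0],"twist":0},{"jaw":0.3,"linear":[-0.8,2.7,0],"twist":0},{"jaw":0.3,"linear":[-0.8,2.7,0],"twist":0},{"jaw":0.3,"linear":[-0.8,2.7,0],"twist":0},{"jaw":0.3,"linear":[-0.8,2.7,0],"twist":0},{"jaw":0.3,"linear":[-0.8,2.7,0],"twist":0},{"jaw":0.3,"linear":[-0.8,2.7,0],"twist":0},{"jaw":0.3,"linear":[-0.8,2.7,0],"twist":0},{"jaw":0.3,"linear":[-0.8,2.7,0],"twist":0}]' >/dev/null
python3 -m pendant '[{"jaw":0.3,"linear":[-0.8,2.7,0],"twist":0},{"jaw":0.3,"linear":[-0.8,2.7,0],"twist":0},{"jaw":0.3,"linear":[-0.8,2.9,0],"twist":0},{"jaw":0.3,"linear":[0,0,0],"twist":0},{"jaw":0.3,"linear":[0,0,0],"twist":0}]'
python3 - <<'E'
from h import *
go(.475,-.2234,.072,9.7)
E
```

```text
time: 48.95
position: [0.5402, 0.3425, 0.0276]
tool_rot: [0.996, 0.088, 0.001, -0.0]
ft_force: [-0.2, 0.2, 5.8]
grip_width: 0.0489
grip_force: 15.1
time: 49.95
position: [0.5229, 0.2012, 0.164]
tool_rot: [0.996, 0.088, -0.0, 0.0]
ft_force: [0.8, 0.2, 0.2]
grip_width: 0.049
grip_force: 14.6
time: 51.37
position: [0.4762, -0.2207, 0.1641]
tool_rot: [0.996, 0.086, -0.0, -0.0]
ft_force: [-0.9, 1.2, -0.7]
grip_width: 0.0488
grip_force: 14.6
t51.4 pos [ 0.4762 -0.2207  0.1641] phi 9.9 w 0.0488 gf 14.6 f [-0.9  1.2 -0.7] q1 -0.65 q6 0.75 SHIFT [-0.16  0.25  9.21] TWIST 0.2
```

```bash
python3 -m pendant '[{"jaw":0.3,"linear":[-0.1,0.2,2],"twist":0},{"jaw":0.3,"linear":[0,0,2],"twist":0},{"jaw":0.3,"linear":[0,0,2],"twist":0},{"jaw":0.3,"linear":[0,0,1.7],"twist":0},{"jaw":0.3,"linear":[0,0,1.5],"twist":0},{"jaw":0.3,"linear":[0,0,0],"twist":0},{"jaw":0.3,"linear":[0,0,0],"twist":0},{"jaw":0.74,"linear":[0,0,0],"twist":0},{"jaw":0.74,"linear":[0,0,0],"twist":0},{"jaw":0.74,"linear":[0,0,0],"twist":0},{"jaw":0.74,"linear":[0,0,0],"twist":0},{"jaw":0.74,"linear":[0,0,0],"twist":0}]'
python3 -m pendant '[{"jaw":0.74,"linear":[0,0,-1.5],"twist":0},{"jaw":0.74,"linear":[0,0,-3],"twist":0},{"jaw":0.74,"linear":[0,0,-3],"twist":0},{"jaw":0.74,"linear":[0,0,-3.5],"twist":0},{"jaw":0.74,"linear":[0,0,-3.5],"twist":0},{"jaw":0.74,"linear":[-1,2.5,-1],"twist":0},{"jaw":0.74,"linear":[-1,3,-1],"twist":0},{"jaw":0.74,"linear":[-1,3,-1],"twist":0},{"jaw":0.74,"linear":[-1,3,0],"twist":0},{"jaw":0.74,"linear":[-1,3,0],"twist":0},{"jaw":0.74,"linear":[0,3,0],"twist":0},{"jaw":0.74,"linear":[0,3,0],"twist":0}]' >/dev/null
python3 -m pendant '[{"jaw":0.74,"linear":[0,3,0],"twist":0},{"jaw":0.74,"linear":[0,3,0],"twist":0},{"jaw":0.74,"linear":[0,0,0],"twist":0},{"jaw":0.74,"linear":[0,0,0],"twist":0},{"jaw":0.74,"linear":[0,0,0],"twist":0},{"jaw":0.74,"linear":[0,0,0],"twist":0}]'
python3 - <<'E'
from h import *
T=cam("top"); cv2.imwrite("pics/t4.png",T['color']); trays(T)
for u,k in blobs(T): 
    w=plane(T,[u],.051)[0]
    if .2<w[0]<.8 and w[1]<.7: print(w.round(3))
E
```

```text
time: 52.37
position: [0.4761, -0.2217, 0.0732]
tool_rot: [0.996, 0.087, 0.001, 0.0]
ft_force: [0.4, 0.4, 0.2]
grip_width: 0.0636
grip_force: 0.0
time: 53.87
position: [0.4725, -0.4896, 0.2475]
tool_rot: [0.996, 0.088, -0.0, -0.001]
ft_force: [-0.3, 0.1, 0.3]
grip_width: 0.064
grip_force: 0.0
tray [ 467. -184.] [ 86. 167.] 10.5
tray [600. -71.] [ 88. 168.] 70.2
tray [ 632. -243.] [170.  82.] 40.4
[0.23  0.561 0.051]
[0.317 0.034 0.051]
[ 0.462 -0.145  0.051]
[ 0.475 -0.223  0.051]
[ 0.553 -0.058  0.051]
[ 0.602 -0.273  0.051]
[ 0.642 -0.066  0.051]
[ 0.656 -0.216  0.051]
[ 0.787 -0.24   0.051]
[ 0.799 -0.114  0.051]
```

View pics/t4.png

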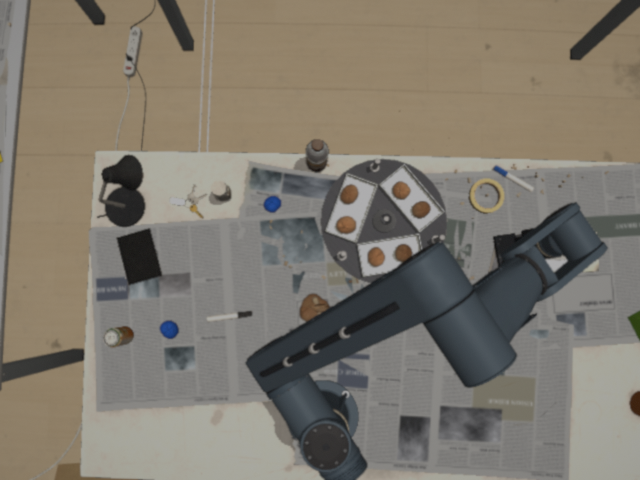

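Every tray holds two caps: tray 3 at (376,257) and (403,250), trays 1 and 2 behind it. The carousel is at station 3, the jar and marker are where they were, the table has no other loose cap, and the arm is clear.

```bash
python3 -c "
from rig import robot
print(robot.hand_in())"
```

```text
the job is handed in; nothing more can be done
None
```

The job is handed in: all six loose mushrooms are in the carousel, two in each tray, and it rests at the third station with the jar, marker and clump undisturbed; the hand-in returned no verdict.

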